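# Walk the heavy tub of tins into its bay and latch it

## Task

The black tub of tins is too heavy to shove straight ahead, so walk it into its bench-top bay by pushing the left and right ends of the side facing the robot in turn, a little at a time, until its far side presses both orange buffers in a little; then swing the red latch shut across its front. Push gently, never with more than 25 newtons on the tub, keep it flat on the table and never more than about ten degrees askew in the bay, and leave the jar, the tin and the white lid alone.

Things in the scene. Friction and masses are not known exactly. Their poses are not given: they have to be found in the camera images.
- tub: Black tub of tins, 4.4 kg, 150 (x) by 260 (y) mm, rim 76 mm high. Origin: centre of its underside, on the table; +x points into the bay. Push on the slick white strip on its -x (robot) side: x = -75 mm, 35 to 55 mm up, 12 mm proud of the wall. It slides at 25-30 N pushed mid-side, 11-17 N (more to start) pushed 20 mm from an end; it then pivots on the foot at the other end (feet at y = +-65 mm).
- bay: Fixed aluminium bay, open to its -x. Origin: on the table, where the tub's origin is when the tub is home (both buffers pressed in 2 mm). +x points into the bay, +y to its left. Side rails 40 mm high, inner faces at y = +-146 mm, from x = -75 to +100 mm (16 mm play each side); back plate 55 mm high at x = +90 to +100 mm.
- buffer_left (a joint): Orange round-nosed spring buffer, 24 mm across, on the back plate at bay y = +65 mm, 35 mm above the table. Value: m pressed in (0 free to 0.008), 1500 N/m; free, its nose is at bay x = +73 mm. Pressed in counts from 0.5 mm; about 2 mm is meant. The tub, held by friction, stays when released; but pushing one end home may draw the other back by a few mm, so check both and touch up.
- buffer_right (a joint): The same orange spring buffer at bay y = -65 mm.
- latch (a joint): Red swing latch at the near end of the bay's right (-y) rail, on an upright hinge; arm 9 to 27 mm above the table. Value in rad: 0 open, arm pointing midway between bay -x and bay -y (bearing 225 degrees from bay +x towards +y); it grows clockwise seen from above to 2.356, shut, arm along bay +y across the tub's front. Stays where left; about 1 N at the knob moves it.
- latch_hinge (a point): Hinge axis of the latch, at bay x = -86, y = -152 mm, at the arm's mid-height (18 mm).
- latch_knob (a point): Upright round red knob on the arm's free end, 16 mm across, its top 75 mm above the table; the point is on its axis, 60 mm above the table and 70 mm from the hinge axis.
- jar: Bystander: white jar with a red cap, 72 mm across, 120 mm high; origin at the centre of its underside. Stands left of the bay.
- tin: Bystander: tin with a yellow label, 66 mm across, 100 mm high; origin at the centre of its underside. Stands right of the bay.
- bucket_lid: Bystander: flat white bucket lid, 120 mm across, 15 mm high, on the table left of the bay's mouth; origin at the centre of its underside.

How it is judged:
By the outcome, as a careful person would: the job done as asked, in the order asked, and still so for the second after the job is handed in, with the robot touching nothing.
It also fails if it takes over 69 s, if anything falls off the work surface, if the arm or the gripper's body presses on something with over 40 N, if the wrist force passes 120 N, or if a joint passes its speed limit or range.

## Robot

A 6-joint arm with a two-finger parallel gripper is mounted at the origin on the work surface. World frame = base frame: x ahead of the robot, y to its left, z up, the work surface at z = 0. Lengths are in mm, angles in rad, forces in N, time in s.
With the tool pointing down it reaches from about 350 to 725 mm from the base axis. Payload 4.3 kg.
Tool frame: the origin (TCP) lies between the finger pads; the fingertips stand 17 mm ahead of it and the grasp point (between the pads) lies 2 mm behind it (finger_overhang is the distance from the TCP to the fingertips, in mm); z points along the fingers, y is the direction in which the jaws open and shut (so a half turn about z gives the same grasp; the last joint's range is limited). The gripper opens to 85 mm and grips with 20 to 120 N. Pads are 22 mm wide; open, the fingers measure 114 mm over their backs; the gripper's body (76 mm by 85 mm) begins 54 mm behind the grasp point. The pads swing forward as they close: fully open they stand 13 mm farther back than shut.
Start: joints at [-1.302, 0.377, 0.081, 1.274, 0, 1.46], TCP at [212.651, -534.27, 248.329] pointing down, gripper open.
Joint ranges: [-2.72, 2.72], [-0.84, 1.66], [-1.02, 1.22], [-1.77, 2.12], [-1.37, 1.28], [-3.14, 3.14]. Speed limits (rad/s): [2.57, 2.57, 3.14, 3.14, 3.14, 3.14].

## Interface

Orientations are given as a unit quaternion [x, y, z, w].
In Python, from bench import sense, grab_frame, camera_params, hand_in, find_in, masks_of, landmark_of, finger_overhang gives the robot as it stands.
- The arm moves only by the shell command python3 -m handwheel 'ROWS' [FORCE]. ROWS is JSON, a list of rows, each a list of 7 numbers: the shift along the tool's x, y, z in cm, then the turn, a rotation vector about the tool's x, y, z in rad, then the opening, from -1 (shut) to 1 (fully open), so that 0 is half open. A call has 1 to 8 rows; each row is the pose to reach, as a shift and turn from the pose measured when the call began, along the tool's axes at that moment; what a row does not reach only later rows make up. A row lasts 1/8 s, in which the tool goes at most 62.5 mm and 10.7 degrees, less where a joint would pass 70% of its speed; a pose out of reach is approached as far as the arm can. A call with a gripper value outside its range is refused whole. The fingers move at their own pace and stop on an object; FORCE is the grip in N (left out, the last holds). Time passes only in rows, so rows that repeat a pose let the fingers close. It gives the time, the measured TCP pose, the force and the opening at its end, in the units of the state.
- sense(): the state, without advancing time (a new reading comes with each control period).
- grab_frame(name): name is "side" or "top"; returns the picture (420x560x3 uint8, red, green, blue); there is no depth.
- camera_params(name): a dict with "camera_matrix" (3x3 intrinsics, pixels), "k1" (the pictures are not rectified: a ray, as slopes to the right and down, at radius r is drawn at 1 + k1 r^2 times it, then the intrinsics apply), "rvec" (rotation vector, rad) and "tvec" (3), from world to camera coordinates, as OpenCV has them. Camera axes: x right, y down, z forward; pixel columns grow to the right and rows downward; lengths in mm; the calibration is good to about 2 mm. A picture is of the moment at which its call begins. camera_params takes no time and is no camera call.
- hand_in(): hands the job in, once; it reports no verdict.
Trained networks look in the newest picture that a camera, given by its name, has taken for a name from the list of things; names that differ only in an ending like _2 or _b are one class to them, and where a whole thing is asked for, a point or a joint stands for the part that bears it (a point fixed in the world has none). Each returns a list of dicts, best first, with "conf" (0 to 1); they miss things now and then, are a little off and sometimes report something else, mostly with a low value. They report only what shows in the picture. A call takes as long as a camera call.
- find_in(camera, target): "at" ([x, y, z] in mm, in the coordinates of the camera as it stood for that picture, good to about 4 mm: the middle of the surface that is visible of it).
- masks_of(camera, target): "pixels" (420x560 bool, what is visible of it).
- landmark_of(camera, target): "at" ([x, y, z] in mm, in the coordinates of the camera as it stood for that picture, good to about 4 mm: a listed point, or the origin of a listed thing).
The state is a dict: "t": time; "q": joint angles; "joint_velocities": joint speeds; "tau": joint torques, N m; "eef_pos": TCP position; "tcp_rot": TCP orientation; "contact_force": force on the tool from outside, world axes, zero at the start; "ft_torque": the same for the moment, N m; "gripper_width": finger opening in mm.
Only numpy, scipy, OpenCV 4.12 (cv2) and the standard library are available. Lean on these libraries where they do the work, as an engineer would, in place of code of your own. Each camera call takes 0.05 s, during which the arm holds its last target.

## Working session

There is one attempt and no reset: what is moved stays moved. The work goes in short steps, Python scripts to look and compute and a shell command to move; the robot and the scene stay as the last step left them, time stands still between calls to the robot, and variables do not carry over. Pictures are saved under pics/ and viewed, and the job is handed in when it is done.

```bash
mkdir -p pics; ls; cat > h.py <<'E'
from bench import *
import numpy as np, cv2
from scipy.spatial.transform import Rotation as R
def c2w(cam,p):
    c=camera_params(cam); Rm=cv2.Rodrigues(np.array(c["rvec"],float))[0]
    return Rm.T@(np.array(p,float)-np.array(c["tvec"],float).ravel())
def w2p(cam,p):
    c=camera_params(cam); Rm=cv2.Rodrigues(np.array(c["rvec"],float))[0]
    q=Rm@np.array(p,float)+np.array(c["tvec"],float).ravel(); s=q[:2]/q[2]; s=s*(1+c["k1"]*(s@s)); K=np.array(c["camera_matrix"])
    return K[:2,:2]@s+K[:2,2]
def p2w(cam,uv,z):
    c=camera_params(cam); Rm=cv2.Rodrigues(np.array(c["rvec"],float))[0]; K=np.array(c["camera_matrix"],float)
    d=np.linalg.inv(K[:2,:2])@(np.array(uv,float)-K[:2,2]); s=d.copy()
    for _ in range(20): s=d/(1+c["k1"]*(s@s))
    o=-Rm.T@np.array(c["tvec"],float).ravel(); r=Rm.T@np.array([s[0],s[1],1])
    return o+r*(z-o[2])/r[2]
def snap(cam,name):
    im=grab_frame(cam); cv2.imwrite("pics/"+name,im[:,:,::-1]); return im
def st():
    s=sense(); print("t",round(s["t"],2),"p",np.round(s["eef_pos"],1),"F",np.round(s["contact_force"],1),"w",s["gripper_width"])
    print(np.round(R.from_quat(s["tcp_rot"]).as_matrix(),3)); return s
E
cat > a.py <<'E'
from h import *
st()
for cam in ("top","side"):
    snap(cam,cam+"0.png")
    for n in ("tub","bay","latch_hinge","latch_knob","jar","tin","bucket_lid"):
        for d in landmark_of(cam,n)[:2]: print(cam,n,round(d["conf"],2),np.round(c2w(cam,d["at"]),1))
st()
E
python3 a.py
```

```text
pics
t 0.0 p [ 212.5 -533.6  247.3] F [1.3 0.1 0.1] w 85.50202581488378
[[ 0.929  0.37  -0.001]
 [ 0.37  -0.929  0.002]
 [ 0.    -0.002 -1.   ]]
top tub 0.84 [570.8 -31.5  -1.3]
top latch_hinge 0.73 [ 523.6 -176.1   19.5]
top latch_knob 0.81 [ 462.3 -206.2   56.7]
top latch_knob 0.74 [ 5.709e+02 -2.830e+01  5.000e-01]
top jar 0.87 [637.7 200.4  -4.2]
top tin 0.89 [ 690.  -264.7    1.7]
top bucket_lid 0.61 [481.7 266.2  -3.1]
side tub 0.88 [576.8 -30.5   2.7]
side latch_hinge 0.72 [ 525.9 -176.    22.6]
side latch_knob 0.61 [ 467.4 -206.8   62.3]
side jar 0.66 [633.2 199.3   7.3]
side tin 0.59 [ 6.947e+02 -2.652e+02  3.000e-01]
side tin 0.36 [ 4.870e+02  2.595e+02 -4.000e-01]
side bucket_lid 0.77 [485.5 260.9  -1.1]
t 0.8 p [ 212.7 -534.3  248.3] F [-0.6  0.3  0.2] w 85.19923568526777
[[ 0.929  0.37   0.   ]
 [ 0.37  -0.929 -0.   ]
 [-0.     0.    -1.   ]]
```

View pics/top0.png

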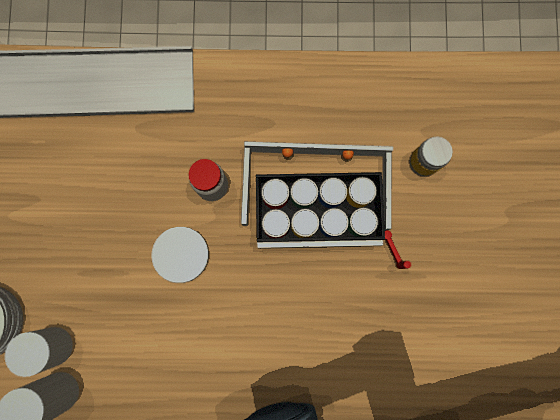

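View pics/side0.png

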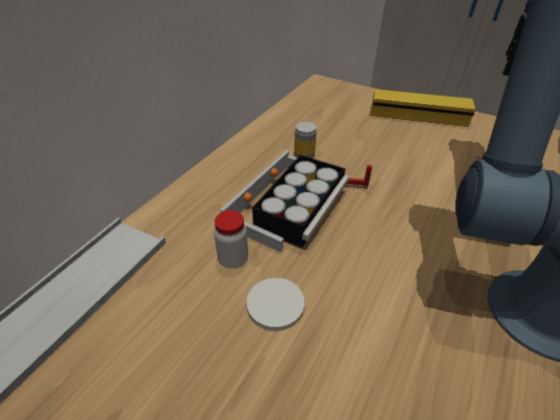

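The top view shows the bay's back plate at about (246,143)-(392,149), and the tub's white strip at about (258,246)-(384,241). The tub is askew relative to the bay and close to the right rail, and the latch is open at about (388,235)-(405,266). I'll enlarge the picture to fit the poses precisely.

```bash
cat > b.py <<'E'
import cv2,sys
im=cv2.imread("pics/"+sys.argv[1]); x,y,w,h=map(int,sys.argv[3:7]); k=int(sys.argv[7])
c=cv2.resize(im[y:y+h,x:x+w],None,fx=k,fy=k,interpolation=cv2.INTER_CUBIC)
cv2.imwrite("pics/"+sys.argv[2],c)
E
python3 b.py top0.png top0z.png 235 135 180 140 4
```

```text
(no output)
```

View pics/top0z.png

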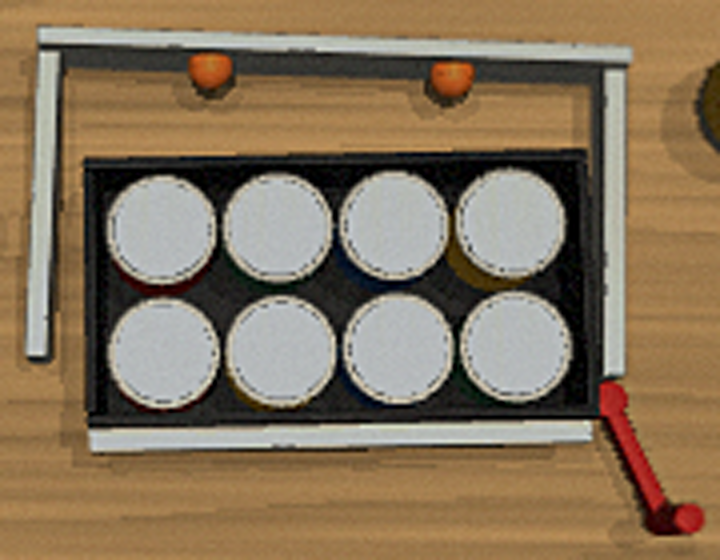

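```bash
cat > fit.py <<'E'
from h import *
from scipy.optimize import least_squares
def z2p(p,x0=235,y0=135,k=4): return np.array([(p[0]+.5)/k-.5+x0,(p[1]+.5)/k-.5+y0])
def tw(pose,b): 
    x,y,a=pose; return np.array([x+np.cos(a)*b[0]-np.sin(a)*b[1],y+np.sin(a)*b[0]+np.cos(a)*b[1],b[2]])
def inv(pose,w):
    x,y,a=pose; d=np.array([w[0]-x,w[1]-y]); return np.array([np.cos(a)*d[0]+np.sin(a)*d[1],-np.sin(a)*d[0]+np.cos(a)*d[1]])
def fit(pts,x0,cam="top"):
    # pts: (pixel, (bx or None, by or None, z))
    W=[(p2w(cam,p,b[2]),b) for p,b in pts]
    def f(q):
        r=[]
        for w,b in W:
            l=inv((q[0],q[1],q[2]/1000),w)
            for i in (0,1):
                if b[i] is not None: r.append(l[i]-b[i])
        return r
    s=least_squares(f,[x0[0],x0[1],x0[2]*1000],loss="soft_l1",f_scale=2); print("res",np.round(f(s.x),1)); q=s.x; return np.array([q[0],q[1],q[2]/1000])
E
cat > c.py <<'E'
from fit import *
bay=fit([(z2p((48,357)),(-75,146,40)),(z2p((603,377)),(-75,-146,40)),(z2p((60,55)),(None,146,40)),(z2p((605,72)),(None,-146,40)),(z2p((70,50)),(90,None,55)),(z2p((620,66)),(90,None,55)),(z2p((345,58)),(90,None,55)),(z2p((40,28)),(100,None,55)),(z2p((632,48)),(100,None,55))],(600,-20,-.04))
tub=fit([(z2p((85,160)),(75,130,76)),(z2p((586,152)),(75,-130,76)),(z2p((88,425)),(-75,130,76)),(z2p((600,412)),(-75,-130,76)),(z2p((90,452)),(-87,None,55)),(z2p((590,441)),(-87,None,55))],(575,-30,.04))
print("bay",bay,"tub",tub,"tub in bay",inv(bay,tub[:2]),np.degrees(tub[2]-bay[2]))
print("hinge",tw(bay,(-86,-152,18)),"knob open",tw(bay,(-86+70*np.cos(np.radians(225)),-152+70*np.sin(np.radians(225)),60)))
for s in (1,-1): print(tw(bay,(73,65*s,35)))
E
python3 c.py
```

```text
res [ 2.  -0.6  1.3  0.5 -0.2  0.3 -1.3 -0.3 -0.7  0.  -0.4]
res [-12.5  -1.4 -14.2   1.1   1.2  -0.6   1.9   0.9   0.9   0.8]
bay [ 6.13354894e+02 -2.52641824e+01 -2.30609350e-02] tub [ 5.83608377e+02 -2.81053193e+01  3.34080606e-02] tub in bay [-29.67309405  -3.52630314] 3.235435122163989
hinge [ 523.87280904 -175.24070229   18.        ] knob open [ 473.24713844 -223.58365913   60.        ]
[687.83431164  38.03523556  35.        ]
[684.8366558  -91.93019854  35.        ]
```

```bash
sed -i 's/(-75,130,76)/(-63,130,76)/;s/(-75,-130,76)/(-63,-130,76)/;s/(-87,None/(-75,None/g' c.py; python3 c.py
```

```text
res [ 2.  -0.6  1.3  0.5 -0.2  0.3 -1.3 -0.3 -0.7  0.  -0.4]
res [-1.1 -1.3 -2.6  1.2  0.6 -0.7  1.6  0.8  0.3  0.4]
bay [ 6.13354894e+02 -2.52641824e+01 -2.30609350e-02] tub [ 5.72089142e+02 -2.84945372e+01  3.24500647e-02] tub in bay [-41.18029143  -4.18103829] 3.1805459992554335
hinge [ 523.87280904 -175.24070229   18.        ] knob open [ 473.24713844 -223.58365913   60.        ]
[687.83431164  38.03523556  35.        ]
[684.8366558  -91.93019854  35.        ]
```

```bash
cat > go.py <<'E'
import sys
from h import *
# world x y z yaw(deg of tool x)
def go(x,y,z,yaw=None):
    s=sense(); M=R.from_quat(s["tcp_rot"]).as_matrix(); d=M.T@(np.array([x,y,z])-s["eef_pos"])/10
    out=[0,0,0]
    if yaw is not None:
        a=np.radians(yaw); T=np.array([[np.cos(a),np.sin(a),0],[np.sin(a),-np.cos(a),0],[0,0,-1]]).T
        T=np.column_stack([[np.cos(a),np.sin(a),0],[np.sin(a),-np.cos(a),0],[0,0,-1]])
        out=R.from_matrix(M.T@T).as_rotvec()
    print("shift cm",np.round(d,2),"rot",np.round(out,3))
if __name__=="__main__":
    st(); go(*map(float,sys.argv[1:]))
    
E
python3 go.py 465 74 200 178.7; python3 -c "
from bench import *
print(finger_overhang if not callable(finger_overhang) else finger_overhang())"
```

```text
t 0.8 p [ 212.7 -534.3  248.3] F [-0.6  0.3  0.2] w 85.19923568526777
[[ 0.929  0.37   0.   ]
 [ 0.37  -0.929 -0.   ]
 [-0.     0.    -1.   ]]
shift cm [ 45.94 -47.19   4.83] rot [ 0.    0.   -2.74]
17.0
```

```bash
python3 -m handwheel '[[2.9,-2.9,0,0,0,-0.17,-1],[5.8,-5.9,0,0,0,-0.34,-1],[8.7,-8.8,0,0,0,-0.52,-1],[11.5,-11.8,0,0,0,-0.7,-1],[14.4,-14.7,0,0,0,-0.87,-1],[17.3,-17.7,0,0,0,-1.05,-1],[20.2,-20.6,0,0,0,-1.22,-1],[23,-23.6,0,0,0,-1.4,-1]]' 40; python3 go.py 465 74 120 178.7
```

```text
t: 1.8
eef_pos: [339.5, -228.8, 248.5]
tcp_rot: [0.628, 0.778, -0.0, 0.0]
contact_force: [0.2, -0.5, -1.0]
gripper_width: -0.1
t 1.8 p [ 339.5 -228.8  248.5] F [ 0.2 -0.5 -1. ] w -0.07568659285182676
[[-0.212  0.977  0.001]
 [ 0.977  0.212 -0.001]
 [-0.001  0.001 -1.   ]]
shift cm [26.94 18.67 12.84] rot [-0.000e+00  1.000e-03 -1.334e+00]
```

```bash
python3 -m handwheel '[[3.4,2.3,1,0,0,-0.17,-1],[6.7,4.7,2,0,0,-0.34,-1],[10.1,7,3,0,0,-0.51,-1],[13.5,9.3,4,0,0,-0.68,-1],[16.8,11.7,6,0,0,-0.85,-1],[20.2,14,8,0,0,-1.02,-1],[23.6,16.3,10,0,0,-1.19,-1],[26.9,18.7,12.8,0,0,-1.334,-1]]'; python3 go.py 465 74 57 178.7
```

```text
t: 2.8
eef_pos: [466.6, 75.1, 120.5]
tcp_rot: [0.009, 1.0, -0.0, 0.002]
contact_force: [-0.5, 0.3, -0.5]
gripper_width: -0.1
t 2.8 p [466.6  75.1 120.5] F [-0.5  0.3 -0.5] w -0.09569130942629119
[[-1.     0.018  0.003]
 [ 0.018  1.    -0.001]
 [-0.003 -0.001 -1.   ]]
shift cm [ 0.18 -0.1   6.35] rot [-0.001  0.003  0.005]
```

```bash
python3 -m handwheel '[[0.2,-0.1,3,0,0,0,-1],[0.2,-0.1,6,0,0,0,-1],[0.2,-0.1,6.4,0,0,0,-1],[0.2,-0.1,6.4,0,0,0,-1]]'; python3 -c "
from h import *
st(); snap('top','t1.png');snap('side','s1.png')"; python3 b.py t1.png t1z.png 235 135 180 140 4; python3 b.py s1.png s1z.png 220 130 200 150 4
```

```text
t: 3.3
eef_pos: [465.0, 74.0, 57.0]
tcp_rot: [0.009, 1.0, -0.0, 0.002]
contact_force: [-0.2, 0.5, 0.5]
gripper_width: -0.2
t 3.3 p [465.  74.  57.] F [-0.2  0.5  0.5] w -0.24124635767914232
[[-1.     0.018  0.003]
 [ 0.018  1.    -0.001]
 [-0.003 -0.001 -1.   ]]
```

View pics/t1z.png

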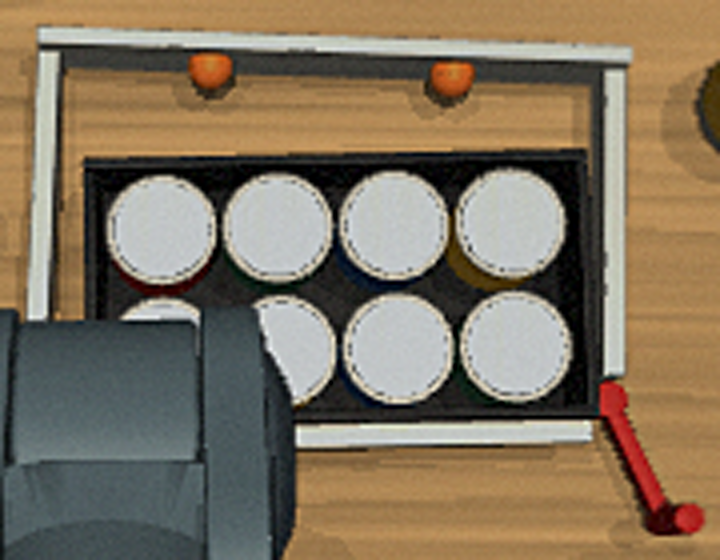

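View pics/s1z.png

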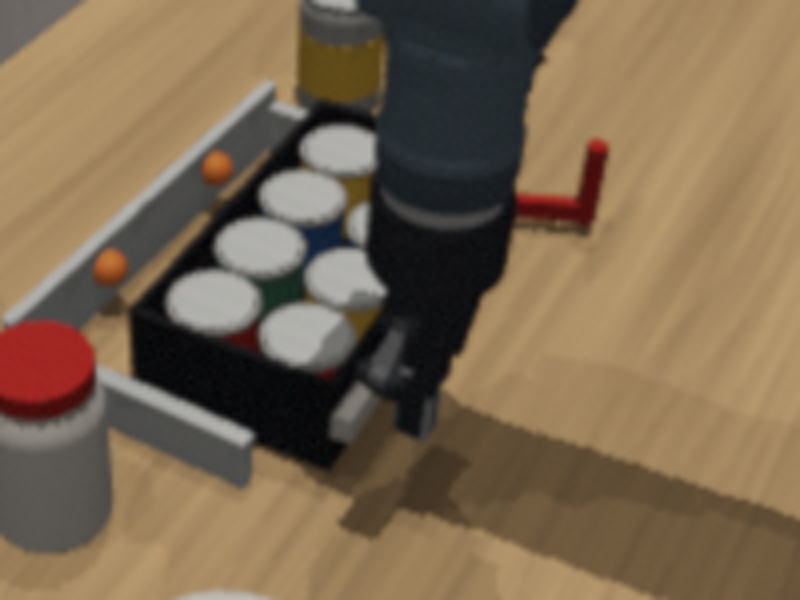

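The closed fingers stand just short of the strip's left end, at roughly (410,420) in the side crop. I'll approach slowly.

```bash
python3 -m handwheel '[[-0.5,0,0,0,0,0,-1],[-0.9,0,0,0,0,0,-1],[-1.2,0,0,0,0,0,-1],[-1.4,0,0,0,0,0,-1],[-1.6,0,0,0,0,0,-1],[-1.7,0,0,0,0,0,-1],[-1.8,0,0,0,0,0,-1],[-1.9,0,0,0,0,0,-1]]'
```

```text
t: 4.4
eef_pos: [483.9, 73.6, 57.6]
tcp_rot: [0.009, 1.0, -0.0, 0.002]
contact_force: [-3.7, 0.2, 1.5]
gripper_width: 0.1
```

```bash
python3 -m handwheel '[[-0.15,0,0,0,0,0,-1],[-0.3,0,0,0,0,0,-1],[-0.45,0,0,0,0,0,-1],[-0.6,0,0,0,0,0,-1]]'
```

```text
t: 4.9
eef_pos: [484.1, 73.6, 55.9]
tcp_rot: [0.009, 1.0, -0.0, -0.004]
contact_force: [-11.9, -0.0, 4.3]
gripper_width: -0.0
```

```bash
python3 -m handwheel '[[-0.5,0,0,0,0,0,-1],[-0.7,0,0,0,0,0,-1],[-0.85,0,0,0,0,0,-1],[-1.0,0,0,0,0,0,-1]]'
```

```text
t: 5.4
eef_pos: [485.0, 74.0, 53.1]
tcp_rot: [0.008, 1.0, 0.0, -0.012]
contact_force: [-16.3, 1.9, 4.2]
gripper_width: -0.2
```

```bash
python3 go.py 497 74 57 178.7
```

```text
t 5.4 p [485.   74.   53.1] F [-16.3   1.9   4.2] w -0.17275733282103384
[[-1.     0.017 -0.024]
 [ 0.017  1.     0.001]
 [ 0.024  0.    -1.   ]]
shift cm [-1.19  0.02 -0.42] rot [ 0.    -0.024  0.006]
```

```bash
python3 -m handwheel '[[-0.9,0,-0.4,0,-0.024,0,-1],[-1.0,0,-0.4,0,-0.024,0,-1],[-1.1,0,-0.4,0,-0.024,0,-1],[-1.2,0,-0.4,0,-0.024,0,-1]]'
```

```text
t: 5.9
eef_pos: [487.7, 74.7, 53.9]
tcp_rot: [0.008, 1.0, 0.001, -0.009]
contact_force: [-16.1, 2.2, 5.1]
gripper_width: -0.3
```

```bash
python3 -m handwheel '[[-1.0,0,-0.5,0,-0.03,0,-1],[-1.2,0,-0.5,0,-0.03,0,-1],[-1.4,0,-0.5,0,-0.03,0,-1],[-1.6,0,-0.5,0,-0.03,0,-1],[-1.8,0,-0.5,0,-0.03,0,-1],[-2.0,0,-0.5,0,-0.03,0,-1],[-2.2,0,-0.5,0,-0.03,0,-1],[-2.4,0,-0.5,0,-0.03,0,-1]]'
```

```text
t: 6.9
eef_pos: [502.2, 76.0, 54.8]
tcp_rot: [0.007, 1.0, 0.003, -0.003]
contact_force: [-15.6, 3.9, -1.3]
gripper_width: -0.2
```

```bash
python3 -m handwheel '[[-0.9,-0.1,-0.3,0,-0.01,0,-1],[-1.1,-0.1,-0.3,0,-0.01,0,-1],[-1.3,-0.1,-0.3,0,-0.01,0,-1],[-1.4,-0.1,-0.3,0,-0.01,0,-1],[-0.5,0,-0.3,0,0,0,-1],[0.5,0,-0.3,0,0,0,-1],[1.5,0,-0.3,0,0,0,-1]]'; python3 -c "
from h import *
st(); snap('top','t2.png')"; python3 b.py t2.png t2z.png 235 135 180 140 4
```

```text
t: 7.78
eef_pos: [488.0, 76.1, 58.5]
tcp_rot: [0.007, 1.0, 0.003, -0.002]
contact_force: [0.4, 0.2, 0.6]
gripper_width: 0.1
t 7.78 p [488.   76.1  58.5] F [0.4 0.2 0.6] w 0.12256034008608399
[[-1.     0.015 -0.003]
 [ 0.015  1.     0.005]
 [ 0.003  0.005 -1.   ]]
```

View pics/t2z.png

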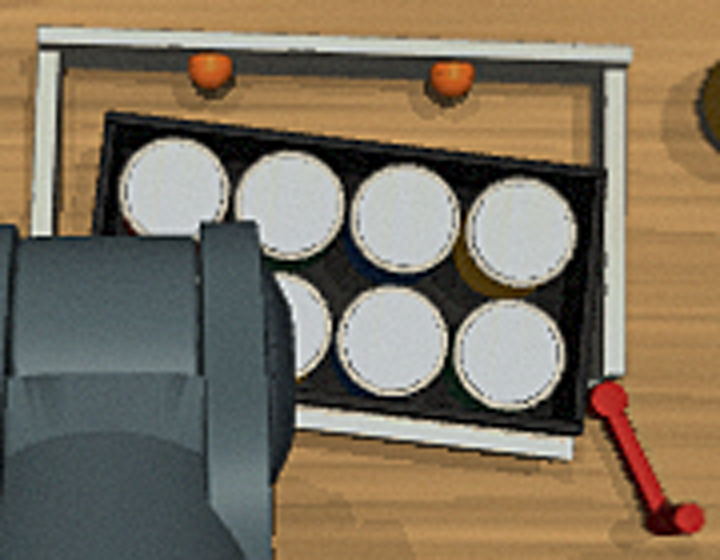

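The tub has swung clockwise, with its far edge now running (108,115)-(606,172) in the crop. Next I'll compute the pose.

```bash
cat > bayc.py <<'E'
from fit import *
BAY=np.array([613.35,-25.26,-.02306])
def rep(tub):
    l=inv(BAY,tub[:2]); a=tub[2]-BAY[2]
    print("tub",np.round(tub,3),"in bay",np.round(l,1),"skew deg",round(np.degrees(a),2))
    for n,s in (("L",1),("R",-1)):
        # local far-face gap at bay y = +-65 and corner clearance
        fx=l[0]+75/np.cos(a)-np.tan(a)*(65*s-l[1]); print(n,"far face at bay x",round(fx,1),"pressed",round(fx-73,1))
    c=[l+np.array([np.cos(a)*x-np.sin(a)*y,np.sin(a)*x+np.cos(a)*y]) for x in(-63,75) for y in (-130,130)]
    print("y range",round(min(q[1] for q in c),1),round(max(q[1] for q in c),1))
    for s in (1,-1):
        print("contact pt world",np.round(tw(tub,(-75,107*s,45)),1))
E
python3 - <<'E'
from bayc import *
t=fit([(z2p((108,115)),(75,130,76)),(z2p((606,172)),(75,-130,76)),(z2p((582,434)),(-63,-130,76)),(z2p((571,460)),(-75,None,55)),(z2p((320,430)),(-75,None,55))],(580,-28,-.1))
rep(t)
E
python3 go.py 470 -140 110 178.7
```

```text
res [-1.3 -2.1 -1.9  0.5  0.7  1.1  0.7  1.3]
tub [ 5.78977e+02 -2.85870e+01 -1.04000e-01] in bay [-34.3  -4.1] skew deg -4.62
L far face at bay x 46.5 pressed -26.5
R far face at bay x 36.0 pressed -37.0
y range -139.7 130.5
contact pt world [515.5  85.6  45. ]
contact pt world [ 493.3 -127.3   45. ]
t 7.83 p [485.9  76.2  58.2] F [-2.   0.2 -1.5] w -0.19481123756395352
[[-1.     0.015 -0.006]
 [ 0.015  1.     0.005]
 [ 0.006  0.005 -1.   ]]
shift cm [  1.31 -21.61  -5.29] rot [ 0.005 -0.006  0.008]
```

```bash
python3 -m handwheel '[[2.0,-4,0,0,-0.006,0,-1],[2.0,-9,0.1,0,-0.006,0,-1],[2.0,-14,0.1,0,-0.006,0,-1],[2.0,-18,0.1,0,-0.006,0,-1],[2.0,-20.1,0.1,0,-0.006,0,-1],[1.6,-20.1,0.1,0,-0.006,0,-1],[0.9,-20.1,0.1,0,-0.006,0,-1],[0.6,-20.1,0.1,0,-0.006,0,-1]]'; python3 go.py 482 -125 58 178.7
```

```text
t: 8.82
eef_pos: [477.8, -123.9, 56.2]
tcp_rot: [0.007, 1.0, 0.003, 0.0]
contact_force: [-0.3, 0.1, -0.1]
gripper_width: -0.1
t 8.82 p [ 477.8 -123.9   56.2] F [-0.3  0.1 -0.1] w -0.07127963133908097
[[-1.     0.013  0.001]
 [ 0.013  1.     0.005]
 [-0.001  0.005 -1.   ]]
shift cm [-0.42 -0.1  -0.18] rot [0.005 0.001 0.009]
```

```bash
python3 -m handwheel '[[-0.3,0,-0.2,0,0,0,-1],[-0.5,0,-0.2,0,-0.01,0,-1],[-0.7,0,-0.3,0,-0.02,0,-1],[-0.9,0,-0.3,0,-0.02,0,-1],[-1.1,0,-0.4,0,-0.03,0,-1],[-1.3,0,-0.4,0,-0.03,0,-1],[-1.5,0,-0.4,0,-0.03,0,-1],[-1.7,0,-0.4,0,-0.03,0,-1]]'
```

```text
t: 9.82
eef_pos: [485.6, -122.7, 57.3]
tcp_rot: [0.007, 1.0, 0.003, 0.007]
contact_force: [-15.9, -1.4, 2.2]
gripper_width: -0.2
```

```bash
python3 -m handwheel '[[-1.0,0,-0.3,0,-0.01,0,-1],[-1.2,0,-0.3,0,-0.01,0,-1],[-1.4,0,-0.3,0,-0.01,0,-1],[-1.6,0,-0.3,0,-0.01,0,-1],[-1.8,0,-0.3,0,-0.01,0,-1],[-2.0,0,-0.3,0,-0.01,0,-1],[-2.2,0,-0.3,0,-0.01,0,-1],[-2.4,0,-0.3,0,-0.01,0,-1]]'
```

```text
t: 10.82
eef_pos: [500.1, -122.7, 57.3]
tcp_rot: [0.008, 1.0, 0.003, 0.002]
contact_force: [-16.2, -3.4, 0.4]
gripper_width: -0.4
```

```bash
python3 -m handwheel '[[-1.0,0,-0.2,0,0,0,-1],[-1.2,0,-0.2,0,0,0,-1],[-1.4,0,-0.2,0,0,0,-1],[-1.6,0,-0.2,0,0,0,-1],[-1.8,0,-0.2,0,0,0,-1],[-2.0,0,-0.2,0,0,0,-1],[-2.2,0,-0.2,0,0,0,-1],[-2.3,0,-0.2,0,0,0,-1]]'; python3 -m handwheel '[[0.2,0,0,0,0,0,-1],[1.0,0,0,0,0,0,-1],[2.0,0,0,0,0,0,-1],[3,4,0,0,0,0,-1],[3,8,0,0,0,0,-1]]'; python3 -c "
from h import *
st(); snap('top','t3.png')"; python3 b.py t3.png t3z.png 235 135 180 140 4
```

```text
t: 11.82
eef_pos: [513.9, -123.2, 55.9]
tcp_rot: [0.009, 1.0, 0.002, -0.007]
contact_force: [-16.1, -4.9, -1.2]
gripper_width: 0.4
t: 12.45
eef_pos: [485.0, -42.0, 57.0]
tcp_rot: [0.01, 1.0, 0.002, -0.006]
contact_force: [-0.1, -0.1, -0.2]
gripper_width: 0.3
t 12.45 p [485. -42.  57.] F [-0.1 -0.1 -0.2] w 0.29193010331644775
[[-1.     0.02  -0.012]
 [ 0.02   1.     0.004]
 [ 0.012  0.004 -1.   ]]
```

View pics/t3z.png

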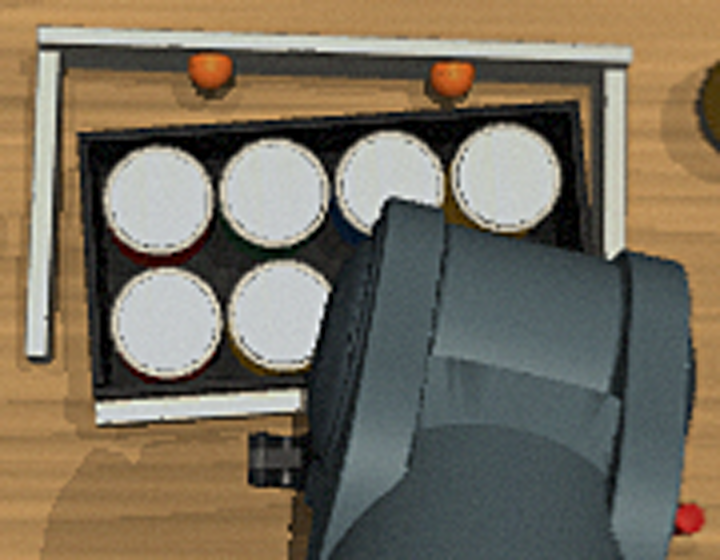

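The tub's far edge now runs (79,132)-(580,102) in the crop, and the left corner of the strip is at (97,424).

```bash
python3 - <<'E'
from bayc import *
t=fit([(z2p((79,134)),(75,130,76)),(z2p((580,102)),(75,-130,76)),(z2p((95,397)),(-63,130,76)),(z2p((97,425)),(-75,None,55)),(z2p((300,414)),(-75,None,55))],(590,-28,.06))
rep(t)
E
python3 go.py 485 79 58 178.7
```

```text
res [-0.9 -0.2 -0.2  1.   1.  -0.7  0.5 -0.4]
tub [ 5.90927e+02 -2.90180e+01  7.30000e-02] in bay [-22.3  -4.3] skew deg 5.5
L far face at bay x 46.4 pressed -26.6
R far face at bay x 58.9 pressed -14.1
y range -139.7 132.3
contact pt world [508.3  72.2  45. ]
contact pt world [ 523.9 -141.2   45. ]
t 12.5 p [484.5 -37.5  57. ] F [-1.5  3.3  0.1] w 0.0796272423607957
[[-1.     0.016 -0.013]
 [ 0.016  1.     0.008]
 [ 0.013  0.008 -1.   ]]
shift cm [ 1.400e-01  1.165e+01 -1.000e-02] rot [ 0.008 -0.013  0.007]
```

```bash
python3 -m handwheel '[[0.5,5,0,0,-0.012,0,-1],[0.5,9,0,0,-0.012,0,-1],[0.3,11.3,0,0,-0.012,0,-1],[-0.2,11.3,0,0,-0.012,0,-1],[-0.6,11.3,0,0,-0.012,0,-1],[-0.9,11.3,0,0,-0.012,0,-1]]'; python3 go.py 500 74 58 178.7
```

```text
t: 13.25
eef_pos: [495.9, 74.4, 57.9]
tcp_rot: [0.009, 1.0, 0.004, -0.0]
contact_force: [0.9, -0.6, 0.2]
gripper_width: -0.1
t 13.25 p [495.9  74.4  57.9] F [ 0.9 -0.6  0.2] w -0.07262334434787746
[[-1.     0.017 -0.   ]
 [ 0.017  1.     0.008]
 [ 0.     0.008 -1.   ]]
shift cm [-0.41 -0.03 -0.01] rot [ 0.008 -0.     0.006]
```

```bash
python3 -m handwheel '[[-0.4,0,-0.2,0,0,0,-1],[-0.6,0,-0.2,0,-0.01,0,-1],[-0.8,0,-0.3,0,-0.02,0,-1],[-1.0,0,-0.3,0,-0.02,0,-1],[-1.2,0,-0.4,0,-0.03,0,-1],[-1.4,0,-0.4,0,-0.03,0,-1],[-1.6,0,-0.4,0,-0.03,0,-1],[-1.7,0,-0.4,0,-0.03,0,-1]]'
```

```text
t: 14.25
eef_pos: [503.2, 74.5, 58.5]
tcp_rot: [0.008, 1.0, 0.005, 0.006]
contact_force: [-14.7, 2.4, 2.3]
gripper_width: 0.2
```

```bash
python3 -m handwheel '[[-1.0,0,-0.2,0,-0.01,0,-1],[-1.2,0,-0.2,0,-0.01,0,-1],[-1.4,0,-0.2,0,-0.01,0,-1],[-1.6,0,-0.2,0,-0.01,0,-1],[-1.8,0,-0.2,0,-0.01,0,-1],[-2.0,0,-0.2,0,-0.01,0,-1],[-2.2,0,-0.2,0,-0.01,0,-1],[-2.4,0,-0.2,0,-0.01,0,-1]]'
```

```text
t: 15.25
eef_pos: [516.8, 75.3, 56.9]
tcp_rot: [0.008, 1.0, 0.006, 0.001]
contact_force: [-14.7, 5.0, 0.1]
gripper_width: -0.2
```

```bash
python3 -m handwheel '[[-1.0,0,-0.2,0,-0.01,0,-1],[-1.2,0,-0.2,0,-0.01,0,-1],[-1.4,0,-0.2,0,-0.01,0,-1],[-1.6,0,-0.2,0,-0.01,0,-1],[-1.7,0,-0.2,0,-0.01,0,-1],[-1.8,0,-0.2,0,-0.01,0,-1],[-1.9,0,-0.2,0,-0.01,0,-1]]'
```

```text
t: 16.12
eef_pos: [525.3, 76.5, 55.2]
tcp_rot: [0.008, 1.0, 0.008, -0.004]
contact_force: [-14.2, 6.0, -0.5]
gripper_width: 0.0
```

```bash
python3 -m handwheel '[[0.2,0,0,0,0,0,-1],[1.0,0,0,0,0,0,-1],[2.2,0,0,0,0,0,-1],[4,-4,0,0,0,0,-1],[4,-8,0,0,0,0,-1]]'; python3 -c "
from h import *
st(); snap('top','t4.png')"; python3 b.py t4.png t4z.png 235 135 180 140 4
```

```text
t: 16.75
eef_pos: [482.7, -3.3, 54.5]
tcp_rot: [0.007, 1.0, 0.008, -0.004]
contact_force: [0.6, -0.6, -0.6]
gripper_width: 0.2
t 16.75 p [482.7  -3.3  54.5] F [ 0.6 -0.6 -0.6] w 0.15129663035873583
[[-1.     0.014 -0.008]
 [ 0.014  1.     0.016]
 [ 0.008  0.016 -1.   ]]
```

View pics/t4z.png

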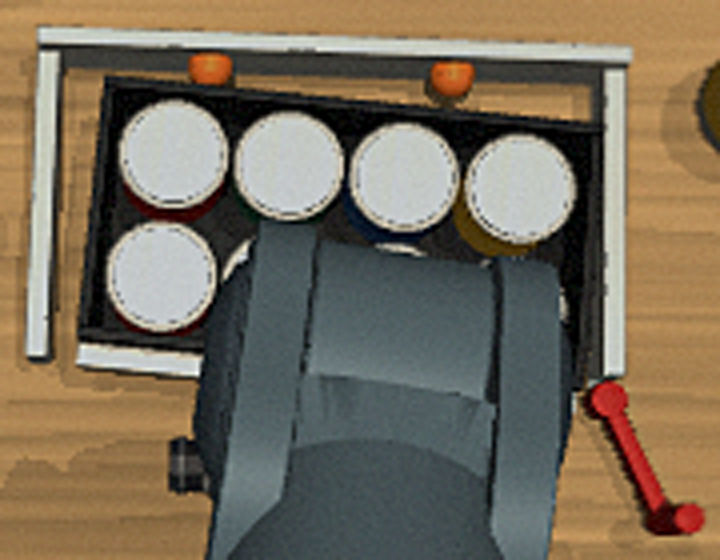

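The far edge now runs (106,78)-(605,127) in the crop, with the strip's left corner at (78,366).

```bash
python3 - <<'E'
from bayc import *
t=fit([(z2p((106,78)),(75,130,76)),(z2p((606,127)),(75,-130,76)),(z2p((78,342)),(-63,130,76)),(z2p((78,366)),(-75,None,55)),(z2p((195,378)),(-75,None,55))],(590,-28,-.06))
rep(t)
E
python3 go.py 495 -123 58 178.7
```

```text
res [-0.8 -0.3 -0.6  0.9 -0.8 -0.6  1.2  1.1]
tub [ 5.99414e+02 -3.01260e+01 -9.10000e-02] in bay [-13.8  -5.2] skew deg -3.87
L far face at bay x 66.1 pressed -6.9
R far face at bay x 57.3 pressed -15.7
y range -139.9 128.8
contact pt world [534.4  83.2  45. ]
contact pt world [ 515.  -129.9   45. ]
t 16.8 p [483.8  -8.   54.7] F [ 0.6 -4.2  1.4] w -0.1849214807516971
[[-1.     0.019 -0.006]
 [ 0.019  1.     0.012]
 [ 0.007  0.012 -1.   ]]
shift cm [ -1.33 -11.47  -0.47] rot [ 0.012 -0.007  0.004]
```

```bash
python3 -m handwheel '[[0.5,-5,-0.2,0,-0.006,0,-1],[0.5,-10,-0.4,0,-0.006,0,-1],[0.2,-12,-0.4,0,-0.006,0,-1],[-0.6,-12,-0.4,0,-0.006,0,-1],[-1.2,-12,-0.4,0,-0.006,0,-1],[-1.6,-12,-0.4,0,-0.006,0,-1],[-1.8,-12,-0.4,0,-0.006,0,-1]]'; python3 go.py 505 -127 58 178.7
```

```text
t: 17.68
eef_pos: [499.9, -127.3, 57.1]
tcp_rot: [0.009, 1.0, 0.006, -0.0]
contact_force: [-0.5, 0.3, -0.5]
gripper_width: -0.4
t 17.68 p [ 499.9 -127.3   57.1] F [-0.5  0.3 -0.5] w -0.365249487481755
[[-1.     0.017 -0.001]
 [ 0.017  1.     0.012]
 [ 0.001  0.012 -1.   ]]
shift cm [-0.51  0.04 -0.09] rot [ 0.012 -0.001  0.005]
```

```bash
python3 -m handwheel '[[-0.4,0,-0.2,0,0,0,-1],[-0.6,0,-0.2,0,-0.01,0,-1],[-0.8,0,-0.3,0,-0.02,0,-1],[-1.0,0,-0.3,0,-0.02,0,-1],[-1.2,0,-0.4,0,-0.03,0,-1],[-1.4,0,-0.4,0,-0.03,0,-1],[-1.6,0,-0.4,0,-0.03,0,-1],[-1.7,0,-0.4,0,-0.03,0,-1]]'
```

```text
t: 18.68
eef_pos: [508.2, -126.6, 58.3]
tcp_rot: [0.01, 1.0, 0.006, 0.006]
contact_force: [-16.6, -2.3, 4.2]
gripper_width: -0.0
```

```bash
python3 -m handwheel '[[-1.0,0,-0.2,0,-0.01,0,-1],[-1.2,0,-0.2,0,-0.01,0,-1],[-1.4,0,-0.2,0,-0.01,0,-1],[-1.6,0,-0.2,0,-0.01,0,-1],[-1.8,0,-0.2,0,-0.01,0,-1],[-2.0,0,-0.2,0,-0.01,0,-1],[-2.2,0,-0.2,0,-0.01,0,-1],[-2.4,0,-0.2,0,-0.01,0,-1]]'; python3 -m handwheel '[[-1.0,0,0,0,0,0,-1],[0,0,0,0,0,0,-1],[1.0,0,0,0,0,0,-1],[2.2,0,0,0,0,0,-1],[3,5,0,0,0,0,-1],[3,8.5,0,0,0,0,-1]]'; python3 -c "
from h import *
st(); snap('top','t5.png')"; python3 b.py t5.png t5z.png 235 135 180 140 4
```

```text
t: 19.68
eef_pos: [523.0, -126.8, 57.2]
tcp_rot: [0.011, 1.0, 0.006, 0.002]
contact_force: [-14.7, -3.8, -1.0]
gripper_width: 0.1
t: 20.42
eef_pos: [493.9, -40.2, 58.4]
tcp_rot: [0.011, 1.0, 0.006, 0.003]
contact_force: [1.0, 0.9, 0.1]
gripper_width: 0.1
t 20.43 p [493.9 -40.2  58.4] F [1.  0.9 0.1] w 0.10200880354552962
[[-1.     0.022  0.005]
 [ 0.022  1.     0.012]
 [-0.005  0.012 -1.   ]]
```

View pics/t5z.png

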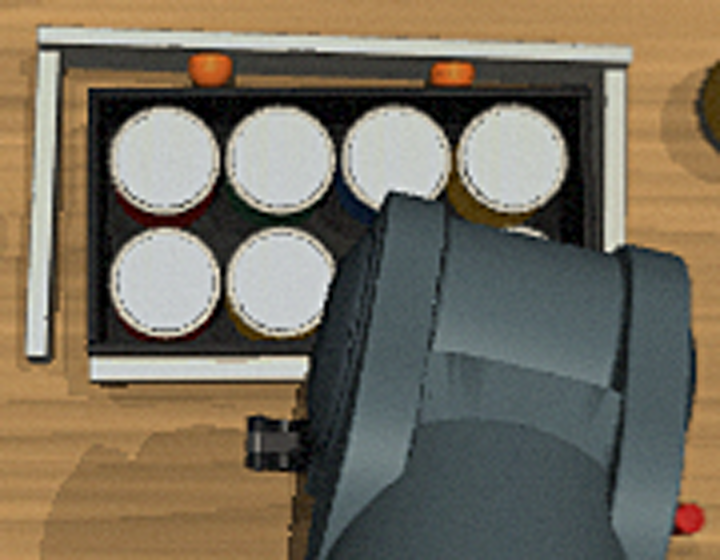

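The far edge now runs (90,90)-(592,88) in the crop, close to the right buffer.

```bash
python3 - <<'E'
from bayc import *
t=fit([(z2p((90,90)),(75,130,76)),(z2p((594,88)),(75,-130,76)),(z2p((89,354)),(-63,130,76)),(z2p((90,382)),(-75,None,55)),(z2p((300,379)),(-75,None,55))],(600,-28,0))
rep(t)
E
python3 go.py 515 78 58 178.7
```

```text
res [-0.8  0.  -0.4 -0.1  0.1  0.1 -0.1  1.2]
tub [ 6.06092e+02 -3.04410e+01  1.30000e-02] in bay [-7.1 -5.3] skew deg 2.06
L far face at bay x 65.4 pressed -7.6
R far face at bay x 70.1 pressed -2.9
y range -137.5 127.3
contact pt world [529.7  75.6  45. ]
contact pt world [ 532.5 -138.4   45. ]
t 20.48 p [493.7 -36.5  58.4] F [-0.7  3.5  0.3] w -0.11364378141813077
[[-1.     0.018  0.005]
 [ 0.018  1.     0.015]
 [-0.005  0.015 -1.   ]]
shift cm [-1.92 11.48  0.22] rot [0.015 0.005 0.005]
```

```bash
python3 -m handwheel '[[0.3,5,0.1,0,0.005,0,-1],[0.3,9,0.1,0,0.005,0,-1],[-0.3,11.4,0.1,0,0.005,0,-1],[-1.1,11.4,0.1,0,0.005,0,-1],[-1.6,11.4,0.1,0,0.005,0,-1],[-1.9,11.4,0.1,0,0.005,0,-1],[-2.1,11.4,0.1,0,0.005,0,-1]]'; python3 -m handwheel '[[-0.4,0,-0.2,0,0,0,-1],[-0.6,0,-0.2,0,-0.01,0,-1],[-0.8,0,-0.3,0,-0.02,0,-1],[-1.0,0,-0.3,0,-0.02,0,-1],[-1.2,0,-0.4,0,-0.03,0,-1],[-1.4,0,-0.4,0,-0.03,0,-1],[-1.6,0,-0.4,0,-0.03,0,-1],[-1.7,0,-0.4,0,-0.03,0,-1]]'
```

```text
t: 21.35
eef_pos: [517.0, 76.3, 59.1]
tcp_rot: [0.01, 1.0, 0.008, 0.0]
contact_force: [-0.1, 0.4, -0.3]
gripper_width: -0.4
t: 22.35
eef_pos: [524.3, 77.0, 59.9]
tcp_rot: [0.009, 1.0, 0.008, 0.006]
contact_force: [-15.3, 2.8, 3.3]
gripper_width: -0.1
```

```bash
python3 -m handwheel '[[-0.9,0,-0.1,0,-0.01,0,-1],[-1.05,0,-0.1,0,-0.01,0,-1],[-1.2,0,-0.1,0,-0.01,0,-1],[-1.35,0,-0.1,0,-0.01,0,-1],[-1.5,0,-0.1,0,-0.01,0,-1],[-1.6,0,-0.1,0,-0.01,0,-1]]'; python3 -c "
from h import *
st(); snap('top','t6.png')"; python3 b.py t6.png t6z.png 235 135 180 140 4
```

```text
t: 23.1
eef_pos: [530.1, 78.5, 57.5]
tcp_rot: [0.009, 1.0, 0.01, 0.002]
contact_force: [-15.7, 4.9, 1.8]
gripper_width: 0.2
t 23.1 p [530.1  78.5  57.5] F [-15.7   4.9   1.8] w 0.24825329773745197
[[-1.     0.017  0.004]
 [ 0.018  1.     0.02 ]
 [-0.003  0.02  -1.   ]]
```

View pics/t6z.png

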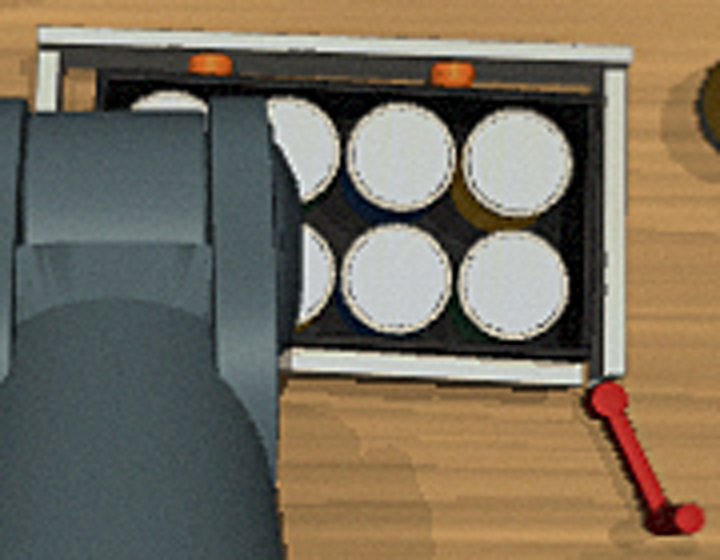

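The far edge runs about (100,72)-(602,96) in the crop, roughly parallel to the back plate.

```bash
python3 - <<'E'
from bayc import *
t=fit([(z2p((99,71)),(75,130,76)),(z2p((602,95)),(75,-130,76)),(z2p((590,361)),(-63,-130,76)),(z2p((582,387)),(-75,None,55)),(z2p((300,372)),(-75,None,55))],(600,-28,0))
rep(t)
E
python3 go.py 515 78 58 178.7
```

```text
res [-1.2 -0.8  0.1 -0.6 -0.2  1.9  0.6  0.5]
tub [ 6.09361e+02 -2.98310e+01 -4.30000e-02] in bay [-3.9 -4.7] skew deg -1.16
L far face at bay x 72.5 pressed -0.5
R far face at bay x 69.9 pressed -3.1
y range -136.2 126.6
contact pt world [539.1  80.3  45. ]
contact pt world [ 529.8 -133.5   45. ]
t 23.15 p [530.3  78.5  57.4] F [-14.5   5.5   0.9] w -0.029709621436318757
[[-1.     0.017  0.004]
 [ 0.018  1.     0.02 ]
 [-0.004  0.02  -1.   ]]
shift cm [ 1.53 -0.07 -0.07] rot [0.02  0.004 0.005]
```

```bash
python3 -m handwheel '[[-0.9,0,-0.1,0,-0.01,0,-1],[-1.0,0,-0.1,0,-0.01,0,-1],[-1.1,0,-0.1,0,-0.01,0,-1],[-1.2,0,-0.1,0,-0.01,0,-1],[-1.3,0,-0.1,0,-0.01,0,-1]]'; python3 -m handwheel '[[-0.3,0,0,0,0,0,-1],[0.6,0,0,0,0,0,-1],[2.0,0,0,0.02,0,0,-1],[3.3,-5,0,0.02,0,0,-1],[3.3,-10,0,0.02,0,0,-1],[3.3,-15,0,0.02,0,0,-1],[3.3,-19,0,0.02,0,0,-1],[3,-20.8,0,0.02,0,0,-1]]'; python3 go.py 519 -128 58 178.7
```

```text
t: 23.78
eef_pos: [532.9, 79.4, 55.2]
tcp_rot: [0.008, 1.0, 0.011, -0.003]
contact_force: [-18.0, 2.0, 5.7]
gripper_width: 0.0
t: 24.78
eef_pos: [499.4, -129.8, 51.2]
tcp_rot: [0.01, 1.0, 0.001, -0.002]
contact_force: [0.8, 0.2, 0.1]
gripper_width: 0.1
t 24.77 p [ 499.4 -129.8   51.2] F [0.8 0.2 0.1] w 0.11947269738707138
[[-1.     0.019 -0.004]
 [ 0.019  1.     0.002]
 [ 0.004  0.002 -1.   ]]
shift cm [-1.95  0.22 -0.69] rot [ 0.001 -0.004  0.004]
```

```bash
python3 -m handwheel '[[-0.6,0.2,-0.4,0,0,0,-1],[-1.2,0.2,-0.7,0,0,0,-1],[-1.6,0.2,-0.7,0,0,0,-1],[-1.8,0.2,-0.8,0,0,0,-1],[-2,0.2,-0.8,0,0,0,-1],[-2.2,0.2,-0.8,0,0,0,-1],[-2.4,0.2,-0.9,0,-0.01,0,-1],[-2.6,0.2,-0.9,0,-0.02,0,-1]]'; python3 -m handwheel '[[-0.5,0,-0.2,0,-0.01,0,-1],[-0.7,0,-0.2,0,-0.02,0,-1],[-0.85,0,-0.3,0,-0.02,0,-1],[-1.0,0,-0.3,0,-0.02,0,-1],[-1.1,0,-0.3,0,-0.02,0,-1]]'; python3 -c "
from h import *
st(); snap('top','t7.png')"; python3 b.py t7.png t7z.png 235 135 180 140 4
```

```text
t: 25.78
eef_pos: [520.4, -127.6, 58.3]
tcp_rot: [0.01, 1.0, 0.001, 0.003]
contact_force: [-11.2, -0.1, 2.7]
gripper_width: 0.2
t: 26.4
eef_pos: [522.3, -127.4, 58.2]
tcp_rot: [0.011, 1.0, 0.001, 0.004]
contact_force: [-15.0, -2.4, 2.3]
gripper_width: -0.2
t 26.4 p [ 522.3 -127.4   58.2] F [-15.   -2.4   2.3] w -0.21062693797205528
[[-1.     0.022  0.009]
 [ 0.022  1.     0.001]
 [-0.009  0.001 -1.   ]]
```

View pics/t7z.png

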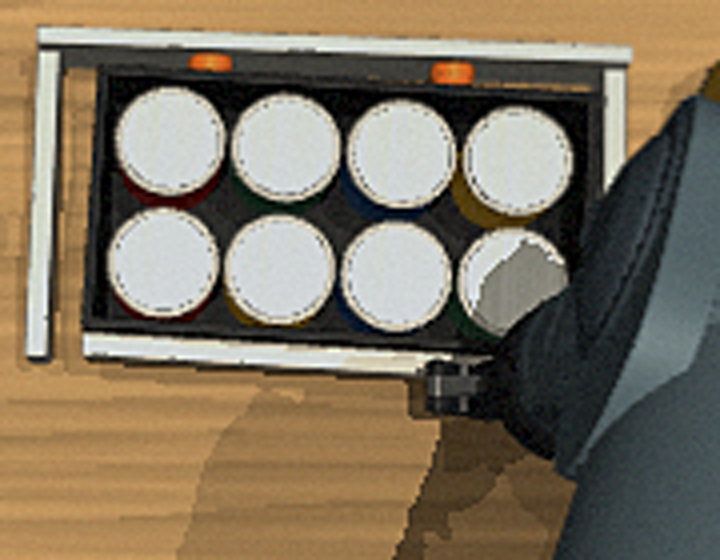

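The far edge runs (101,67)-(600,95) in the crop, so the left end is at its buffer and the right end still has some millimetres to go.

```bash
python3 - <<'E'
from bayc import *
t=fit([(z2p((101,67)),(75,130,76)),(z2p((600,95)),(75,-130,76)),(z2p((85,332)),(-63,130,76)),(z2p((85,359)),(-75,None,55)),(z2p((400,374)),(-75,None,55))],(600,-28,0))
rep(t)
E
python3 -m handwheel '[[-0.9,0,-0.2,0,-0.01,0,-1],[-1.05,0,-0.2,0,-0.01,0,-1],[-1.2,0,-0.2,0,-0.01,0,-1],[-1.35,0,-0.2,0,-0.01,0,-1],[-1.5,0,-0.2,0,-0.01,0,-1]]'
```

```text
res [-0.  -0.6 -1.1  1.5 -0.3 -0.6  0.2  1.2]
tub [ 6.10382e+02 -3.09790e+01 -4.30000e-02] in bay [-2.8 -5.8] skew deg -1.15
L far face at bay x 73.6 pressed 0.6
R far face at bay x 71.0 pressed -2.0
y range -137.3 125.5
contact pt world [540.1  79.2  45. ]
contact pt world [ 530.8 -134.6   45. ]
t: 27.08
eef_pos: [527.4, -127.5, 56.8]
tcp_rot: [0.012, 1.0, 0.0, -0.0]
contact_force: [-18.2, -3.7, 4.4]
gripper_width: 0.3
```

```bash
python3 -m handwheel '[[-0.95,0,-0.2,0,-0.01,0,-1],[-1.05,0,-0.2,0,-0.01,0,-1],[-1.15,0,-0.2,0,-0.01,0,-1],[-1.25,0,-0.2,0,-0.01,0,-1]]'; python3 -m handwheel '[[-0.4,0,0,0,0,0,-1],[0.6,0,0,0,0,0,-1],[2.0,0,0,0,0,0,-1],[5,0,0,0,0,0,-1],[10,0,0,0,0,0,-1],[12,0,-5,0,0,0,-1],[12,0,-10,0,0,0,-1]]';  python3 -c "
from h import *
st(); snap('top','t8.png');snap('side','s8.png')"; python3 b.py t8.png t8z.png 235 135 180 140 4;  python3 b.py s8.png s8z.png 200 140 190 120 4
```

```text
t: 27.58
eef_pos: [528.7, -126.9, 55.4]
tcp_rot: [0.013, 1.0, 0.0, -0.006]
contact_force: [-20.6, -1.6, 4.6]
gripper_width: -0.1
t: 28.45
eef_pos: [407.3, -123.0, 157.3]
tcp_rot: [0.013, 1.0, 0.001, -0.007]
contact_force: [2.2, -1.1, 0.3]
gripper_width: 0.6
t 28.45 p [ 407.3 -123.   157.3] F [ 2.2 -1.1  0.3] w 0.580986595878802
[[-1.     0.026 -0.014]
 [ 0.026  1.     0.001]
 [ 0.014  0.001 -1.   ]]
```

View pics/t8z.png

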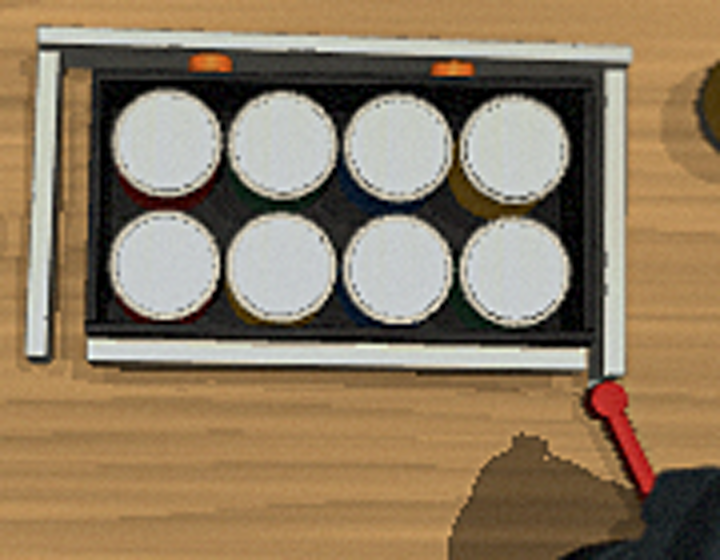

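View pics/s8z.png

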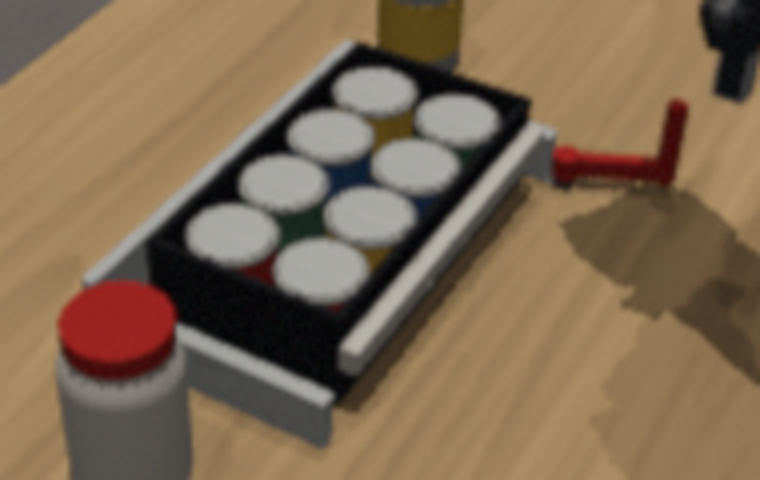

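```bash
python3 b.py t8.png t8a.png 250 143 70 20 11; python3 b.py t8.png t8b.png 325 143 70 20 11; python3 - <<'E'
from bayc import *
t=fit([(z2p((94,77)),(75,130,76)),(z2p((598,80)),(75,-130,76)),(z2p((87,334)),(-63,130,76)),(z2p((594,346)),(-63,-130,76)),(z2p((88,363)),(-75,None,55)),(z2p((587,371)),(-75,None,55))],(600,-28,0))
rep(t)
E
cd pics; python3 -c "
import cv2,numpy as np
cv2.imwrite('t8c.png',np.vstack([cv2.imread('t8a.png'),cv2.imread('t8b.png')]))"
```

```text
res [-3.4 -0.6 -0.  -0.8  0.8 -0.3 -0.3  2.5  0.3  1.1]
tub [ 6.12783e+02 -3.02510e+01 -9.00000e-03] in bay [-0.5 -5. ] skew deg 0.82
L far face at bay x 73.6 pressed 0.6
R far face at bay x 75.4 pressed 2.4
y range -135.9 126.1
contact pt world [538.7  77.4  45. ]
contact pt world [ 536.9 -136.6   45. ]
```

View pics/t8c.png

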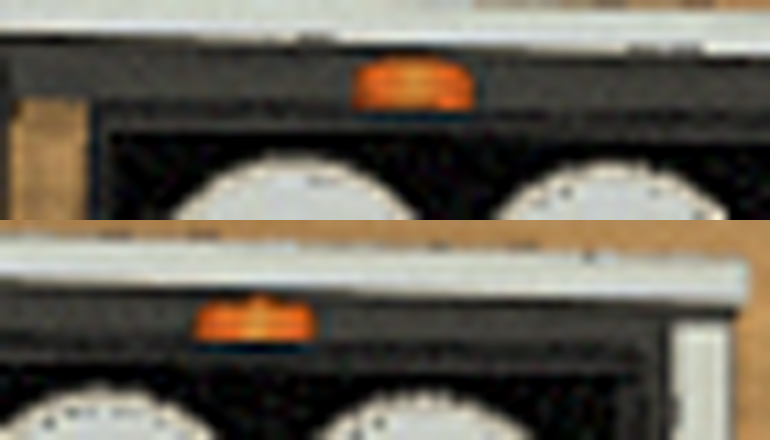

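```bash
python3 - <<'E'
from bayc import *
for n,u,v,vp in (("L",287.5,152.7,147.2),("R",348.2,153.9,149.4)):
    print(n,inv(BAY,p2w("top",(u,v),76)),"plate",inv(BAY,p2w("top",(u,vp),55)))
E
```

```text
L [73.8904682  64.83151577] plate [91.08647796 64.96253032]
R [ 75.54028067 -60.65776371] plate [ 90.60039218 -63.27987289]
```

```bash
python3 go.py 515 78 59 178.7
```

```text
t 28.55 p [ 413.8 -125.7  162.4] F [-0.1 -0.6  0.1] w 0.2722417414886854
[[-1.     0.026 -0.001]
 [ 0.026  1.    -0.005]
 [ 0.    -0.005 -1.   ]]
shift cm [-9.6  20.67 10.24] rot [-0.005 -0.    -0.003]
```

```bash
python3 -m handwheel '[[-2,5,2,0,0,0,-1],[-4,10,5,0,0,0,-1],[-6,15,7,0,0,0,-1],[-8,20.6,10,0,0,0,-1],[-9,20.6,10.2,0,0,0,-1],[-9.6,20.6,10.2,0,0,0,-1],[-10,20.6,10.2,0,0,0,-1],[-10.2,20.6,10.2,0,0,0,-1]]'; python3 go.py 526 78 59 178.7
```

```text
t: 29.55
eef_pos: [521.7, 75.9, 60.2]
tcp_rot: [0.014, 1.0, -0.002, 0.001]
contact_force: [0.6, 0.3, -0.3]
gripper_width: -0.3
t 29.55 p [521.7  75.9  60.2] F [ 0.6  0.3 -0.3] w -0.2796678692226691
[[-1.     0.028  0.001]
 [ 0.028  1.    -0.005]
 [-0.001 -0.005 -1.   ]]
shift cm [-0.42  0.22  0.12] rot [-0.005  0.001 -0.005]
```

```bash
python3 -m handwheel '[[-0.6,0.2,0,0,0,0,-1],[-0.9,0.2,0,0,0,0,-1],[-1.1,0.2,-0.1,0,-0.01,0,-1],[-1.3,0.2,-0.1,0,-0.01,0,-1],[-1.5,0.2,-0.2,0,-0.02,0,-1],[-1.65,0.2,-0.2,0,-0.02,0,-1],[-1.8,0.2,-0.2,0,-0.02,0,-1],[-1.95,0.2,-0.2,0,-0.02,0,-1]]'; python3 -m handwheel '[[-0.8,0,-0.1,0,-0.01,0,-1],[-0.95,0,-0.2,0,-0.02,0,-1],[-1.05,0,-0.2,0,-0.02,0,-1],[-1.15,0,-0.2,0,-0.02,0,-1]]'
```

```text
t: 30.55
eef_pos: [531.6, 78.0, 59.1]
tcp_rot: [0.013, 1.0, -0.002, 0.002]
contact_force: [-17.9, 1.8, 4.7]
gripper_width: 0.1
t: 31.05
eef_pos: [532.4, 78.4, 57.5]
tcp_rot: [0.013, 1.0, -0.002, 0.002]
contact_force: [-18.1, 2.0, 4.2]
gripper_width: 0.1
```

```bash
python3 -m handwheel '[[-1.1,0,-0.2,0,-0.01,0,-1],[-1.2,0,-0.2,0,-0.01,0,-1],[-1.3,0,-0.2,0,-0.01,0,-1],[-1.35,0,-0.2,0,-0.01,0,-1]]'
```

```text
t: 31.55
eef_pos: [533.9, 78.9, 55.8]
tcp_rot: [0.012, 1.0, -0.001, -0.004]
contact_force: [-19.7, 2.2, 6.5]
gripper_width: 0.5
```

```bash
python3 -m handwheel '[[-1.15,0,-0.3,0,-0.01,0,-1],[-1.25,0,-0.3,0,-0.01,0,-1],[-1.3,0,-0.3,0,-0.01,0,-1]]'; python3 -m handwheel '[[-0.4,0,0,0,0,0,-1],[0.6,0,0,0,0,0,-1],[2.0,0,0,0,0,0,-1],[5,0,0,0,0,0,-1],[10,0,0,0,0,0,-1],[12,0,-5,0,0,0,-1],[12,-5,-7,0,0,0,-1]]';  python3 -c "
from h import *
st(); snap('top','t9.png');snap('side','s9.png')"; python3 b.py t9.png t9z.png 235 135 180 140 4;  cat > cc.py <<'E'
import cv2,numpy as np,sys
im=cv2.imread('pics/'+sys.argv[1])
f=lambda x:cv2.resize(im[143:163,x:x+70],None,fx=11,fy=11,interpolation=cv2.INTER_CUBIC)
cv2.imwrite('pics/'+sys.argv[2],np.vstack([f(250),f(325)]))
E
python3 cc.py t9.png t9c.png
```

```text
t: 31.92
eef_pos: [534.7, 79.2, 55.0]
tcp_rot: [0.012, 1.0, -0.001, -0.01]
contact_force: [-21.1, 0.6, 7.2]
gripper_width: 0.1
t: 32.8
eef_pos: [414.8, 33.7, 129.6]
tcp_rot: [0.009, 1.0, -0.001, -0.008]
contact_force: [1.5, -0.3, 0.0]
gripper_width: 0.2
t 32.8 p [414.8  33.7 129.6] F [ 1.5 -0.3  0. ] w 0.24164738098948244
[[-1.     0.017 -0.017]
 [ 0.017  1.    -0.002]
 [ 0.017 -0.002 -1.   ]]
```

View pics/t9z.png

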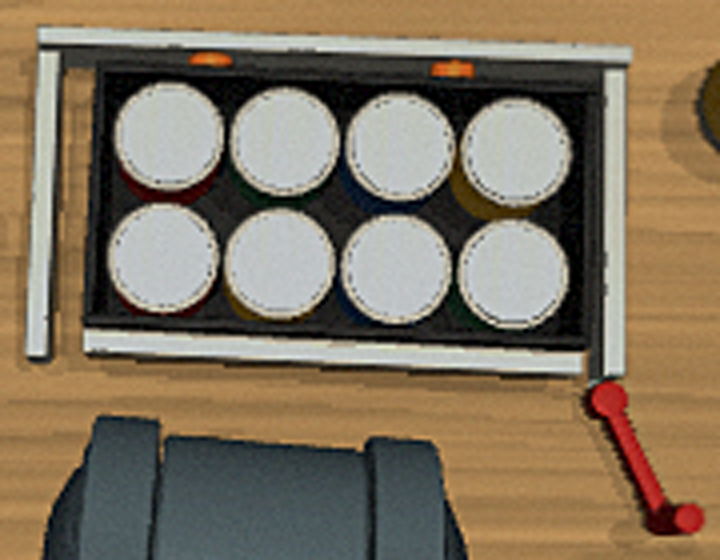

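View pics/t9c.png

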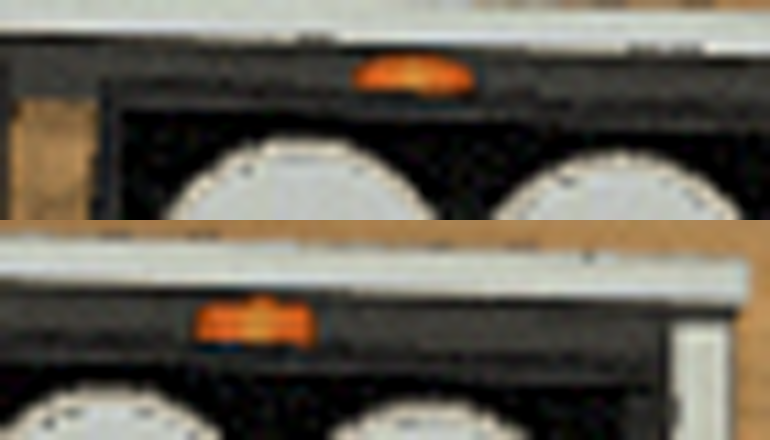

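```bash
python3 go.py 515 -128 58 178.7
```

```text
t 32.9 p [418.   29.3 130.8] F [0.9 0.3 1. ] w 0.20805982950981988
[[-1.     0.028 -0.012]
 [ 0.028  1.    -0.004]
 [ 0.012 -0.005 -1.   ]]
shift cm [-10.22 -15.42   7.23] rot [-0.005 -0.012 -0.005]
```

```bash
python3 -m handwheel '[[-1,-5,1,0,-0.01,0,-1],[-2,-10,3,0,-0.01,0,-1],[-5,-15.4,6,0,-0.01,0,-1],[-8,-15.4,7.2,0,-0.01,0,-1],[-9.2,-15.4,7.2,0,-0.01,0,-1],[-9.8,-15.4,7.2,0,-0.01,0,-1],[-10.2,-15.4,7.2,0,-0.01,0,-1],[-10.4,-15.4,7.2,0,-0.01,0,-1]]'; python3 go.py 520 -128 58 178.7
```

```text
t: 33.9
eef_pos: [516.8, -127.2, 58.8]
tcp_rot: [0.013, 1.0, -0.002, -0.001]
contact_force: [-0.6, -0.7, -0.6]
gripper_width: -0.4
t 33.9 p [ 516.8 -127.2   58.8] F [-0.6 -0.7 -0.6] w -0.44232346906119746
[[-1.     0.027 -0.002]
 [ 0.027  1.    -0.005]
 [ 0.001 -0.005 -1.   ]]
shift cm [-0.32 -0.07  0.08] rot [-0.005 -0.001 -0.004]
```

```bash
python3 -m handwheel '[[-0.5,0,0,0,0,0,-1],[-0.8,0,0,0,0,0,-1],[-1.0,0,-0.1,0,-0.01,0,-1],[-1.2,0,-0.1,0,-0.01,0,-1],[-1.4,0,-0.2,0,-0.02,0,-1],[-1.6,0,-0.2,0,-0.02,0,-1],[-1.75,0,-0.2,0,-0.02,0,-1],[-1.9,0,-0.2,0,-0.02,0,-1]]'
```

```text
t: 34.9
eef_pos: [527.2, -126.7, 58.1]
tcp_rot: [0.014, 1.0, -0.002, 0.001]
contact_force: [-18.2, 0.1, 4.8]
gripper_width: 0.1
```

```bash
python3 -m handwheel '[[-1.0,0,-0.2,0,-0.02,0,-1],[-1.1,0,-0.2,0,-0.02,0,-1],[-1.2,0,-0.2,0,-0.02,0,-1],[-1.25,0,-0.2,0,-0.02,0,-1]]'; python3 -m handwheel '[[-1.1,0,-0.2,0,-0.01,0,-1],[-1.2,0,-0.2,0,-0.01,0,-1],[-1.25,0,-0.2,0,-0.01,0,-1]]'
```

```text
t: 35.4
eef_pos: [528.3, -125.9, 56.5]
tcp_rot: [0.015, 1.0, -0.002, -0.0]
contact_force: [-21.4, -2.6, 5.5]
gripper_width: -0.2
t: 35.78
eef_pos: [528.9, -124.9, 54.8]
tcp_rot: [0.015, 1.0, -0.002, -0.007]
contact_force: [-21.7, -1.4, 5.8]
gripper_width: 0.0
```

```bash
python3 -m handwheel '[[-0.4,0,0,0,0,0,-1],[0.6,0,0,0,0,0,-1],[2.0,0,0,0,0,0,-1],[5,0,0,0,0,0,-1],[10,0,0,0,0,0,-1],[11,5,-4,0,0,0,-1],[11,10,-6,0,0,0,-1],[11,15,-6,0,0,0,-1]]';  python3 -c "
from h import *
st(); snap('top','t10.png')"; python3 b.py t10.png t10z.png 235 135 180 140 4; python3 cc.py t10.png t10c.png
```

```text
t: 36.78
eef_pos: [427.1, 29.7, 118.4]
tcp_rot: [0.016, 1.0, -0.002, -0.003]
contact_force: [0.4, -0.3, -0.9]
gripper_width: -0.1
t 36.77 p [427.1  29.7 118.4] F [ 0.4 -0.3 -0.9] w -0.13230823210877393
[[-0.999  0.032 -0.005]
 [ 0.032  0.999 -0.003]
 [ 0.005 -0.004 -1.   ]]
```

View pics/t10c.png

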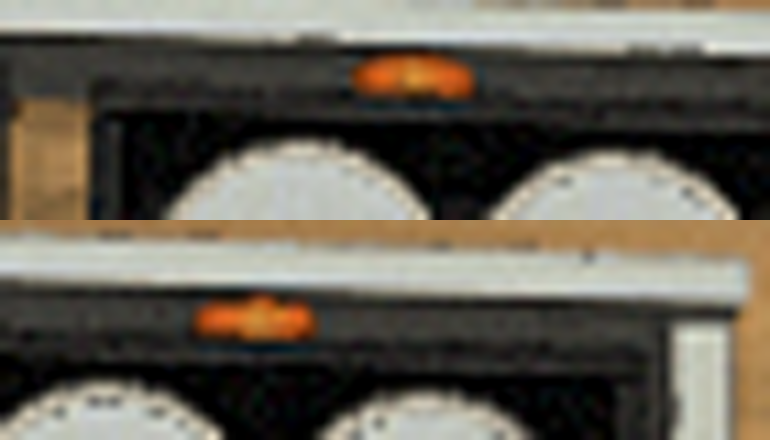

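View pics/t10z.png

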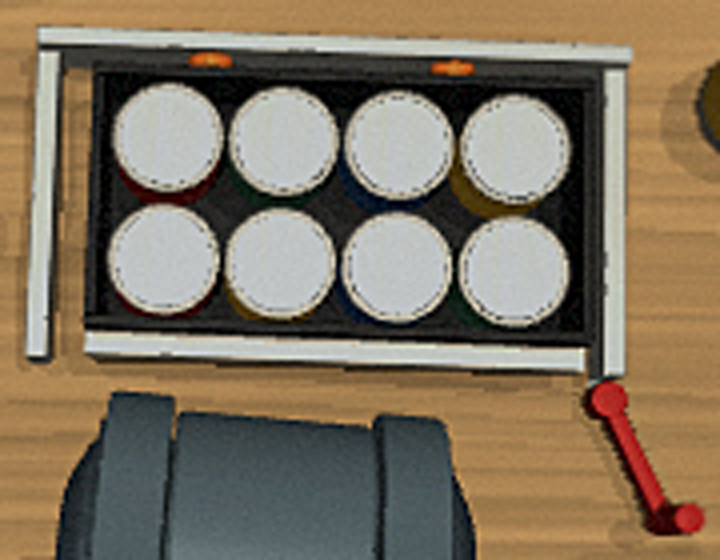

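Both buffers now show about equal visible length, in the crop at (415,75) and (255,320). The scaled rim rows put both about 2 mm pressed. Next I'll locate the latch.

```bash
python3 - <<'E'
from bayc import *
t=fit([(z2p((95,70)),(75,130,76)),(z2p((598,79)),(75,-130,76)),(z2p((86,327)),(-63,130,76)),(z2p((590,345)),(-63,-130,76)),(z2p((86,354)),(-75,None,55)),(z2p((586,371)),(-75,None,55))],(600,-28,0))
rep(t)
for n,u,v in (("L",287.5,151.6),("R",348.2,153.7)): print(n,inv(BAY,p2w("top",(u,v),76)))
print("knob",p2w("top",z2p((688,518)),75),"hinge",p2w("top",z2p((608,398)),27))
for c in ("top",):
  for n in ("latch_knob","latch_hinge"):
    for d in landmark_of(c,n)[:2]: print(n,d["conf"],c2w(c,d["at"]))
E
python3 go.py 466 -258 150 178.7
```

```text
res [-3.6 -0.5  0.1 -0.3  0.5 -1.  -0.3  3.1  1.   0.7]
tub [ 6.14981e+02 -2.97720e+01 -2.20000e-02] in bay [ 1.7 -4.5] skew deg 0.05
L far face at bay x 76.7 pressed 3.7
R far face at bay x 76.8 pressed 3.8
y range -134.5 125.6
contact pt world [542.4  78.9  45. ]
contact pt world [ 537.6 -135.1   45. ]
L [76.22026414 64.90404227]
R [ 75.96362262 -60.65102026]
knob [ 462.31398954 -202.64419932   75.        ] hinge [ 526.49953473 -174.14106961   27.        ]
latch_knob 0.81 [ 466.43962111 -205.53415205   58.26790636]
latch_hinge 0.65 [ 528.21244435 -175.34024536   19.22528467]
t 36.92 p [425.2  30.4 116.5] F [ 0.1 -0.7 -0.4] w -0.11443531681337067
[[-1.     0.026 -0.01 ]
 [ 0.026  1.    -0.003]
 [ 0.01  -0.004 -1.   ]]
shift cm [ -4.8  -28.73  -3.29] rot [-0.004 -0.01  -0.004]
```

```bash
python3 go.py 460 -240 130 178.7
```

```text
t 36.92 p [425.2  30.4 116.5] F [ 0.1 -0.7 -0.4] w -0.11443531681337067
[[-1.     0.026 -0.01 ]
 [ 0.026  1.    -0.003]
 [ 0.01  -0.004 -1.   ]]
shift cm [ -4.17 -26.94  -1.29] rot [-0.004 -0.01  -0.004]
```

```bash
python3 -m handwheel '[[-0.6,-4,-1.3,0,-0.01,0,-1],[-1.4,-9,-1.3,0,-0.01,0,-1],[-2.1,-14,-1.3,0,-0.01,0,-1],[-2.8,-18,-1.3,0,-0.01,0,-1],[-3.5,-23,-1.3,0,-0.01,0,-1],[-4.2,-27,-1.3,0,-0.01,0,-1],[-4.2,-27,2,0,-0.01,0,-1],[-4.2,-27,5.5,0,-0.01,0,-1]]'; python3 go.py 460 -240 55 178.7
```

```text
t: 37.92
eef_pos: [459.9, -243.9, 61.8]
tcp_rot: [0.015, 1.0, -0.003, 0.001]
contact_force: [0.5, -0.3, -0.1]
gripper_width: 0.0
t 37.92 p [ 459.9 -243.9   61.8] F [ 0.5 -0.3 -0.1] w 0.00575105536983576
[[-1.     0.03   0.003]
 [ 0.03   1.    -0.006]
 [-0.003 -0.006 -1.   ]]
shift cm [0.01 0.39 0.68] rot [-0.006  0.003 -0.007]
```

```bash
python3 -m handwheel '[[0,0.8,0.5,0,0,0,-1],[0,1.6,0.6,0,0,0,-1],[0.1,2.4,0.6,0,0,0,-1],[0.2,3.2,0.6,0,0,0,-1],[0.3,4.0,0.6,0,0,0,-1],[0.3,4.8,0.6,0,0,0,-1],[0.3,5.6,0.6,0,0,0,-1],[0.2,6.4,0.6,0,0,0,-1]]'; python3 -m handwheel '[[-0.1,0.8,0,0,0,0,-1],[-0.2,1.6,0,0,0,0,-1],[-0.4,2.4,0,0,0,0,-1],[-0.6,3.0,0,0,0,0,-1]]';python3 -c "
from h import *
st(); snap('top','t11.png');snap('side','s11.png')"; python3 b.py s11.png s11z.png 200 120 190 140 4;python3 b.py t11.png t11z.png 235 135 180 140 4
```

```text
t: 38.92
eef_pos: [459.9, -179.2, 55.4]
tcp_rot: [0.015, 1.0, -0.003, 0.001]
contact_force: [-0.7, -0.8, -0.4]
gripper_width: 0.0
t: 39.42
eef_pos: [467.3, -149.2, 55.5]
tcp_rot: [0.015, 1.0, -0.003, 0.002]
contact_force: [1.4, -1.7, -0.1]
gripper_width: 0.0
t 39.42 p [ 467.3 -149.2   55.5] F [ 1.4 -1.7 -0.1] w 0.045736685497332626
[[-1.     0.029  0.003]
 [ 0.029  1.    -0.006]
 [-0.003 -0.006 -1.   ]]
```

View pics/s11z.png

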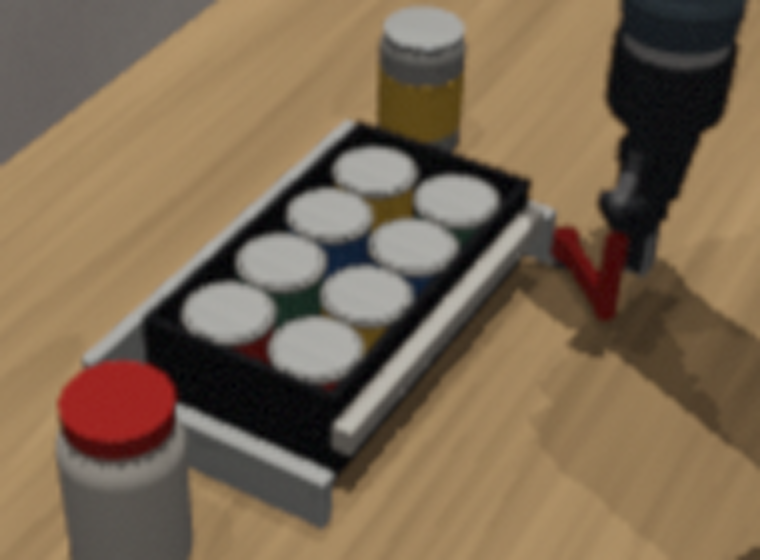

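View pics/t11z.png

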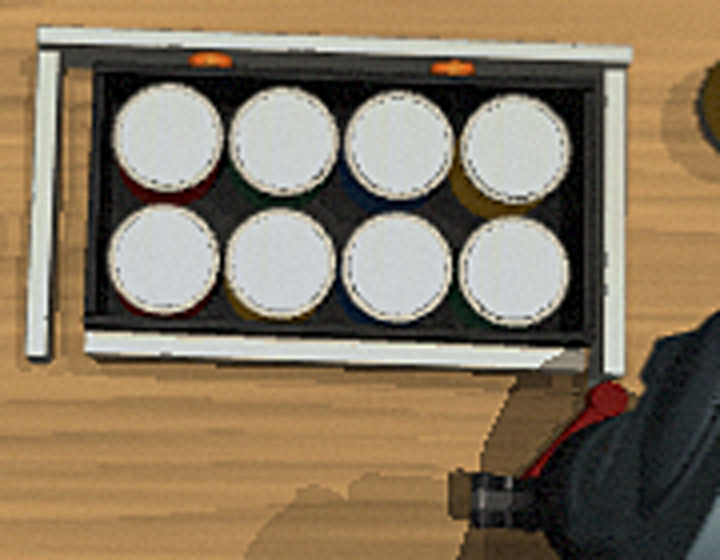

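The latch arm is swung about halfway, with its knob left of the fingers at (610,250) in the side crop. Now I'll go round to the robot side of the knob.

```bash
python3 -m handwheel '[[0.5,-0.8,0,0,0,0,-1],[2.5,-0.8,0,0,0,0,-1],[4.5,1,0,0,0,0,-1],[4.0,3.2,0,0,0,0,-1],[3.0,3.2,0,0,0,0,-1],[2.0,3.2,0,0,0,0,-1],[1.0,3.2,0,0,0,0,-1],[0.2,3.2,0,0,0,0,-1]]'; python3 go.py 505 -113 56 178.7
```

```text
t: 40.52
eef_pos: [462.4, -114.2, 54.0]
tcp_rot: [0.014, 1.0, 0.001, -0.003]
contact_force: [-12.1, 9.6, 8.3]
gripper_width: -0.0
t 40.52 p [ 462.4 -114.2   54. ] F [-12.1   9.6   8.3] w -0.02969797994294124
[[-1.     0.028 -0.005]
 [ 0.028  1.     0.001]
 [ 0.005  0.001 -1.   ]]
shift cm [-4.25  0.24 -0.23] rot [ 0.001 -0.005 -0.006]
```

```bash
python3 -m handwheel '[[1.0,0,0,0,0,0,-1],[2.5,0,0,0,0,0,-1],[3.5,1,-0.2,0,0,0,-1]]';python3 -c "
from h import *
st(); snap('top','t12.png');snap('side','s12.png')
for c in ('top','side'):
  for d in landmark_of(c,'latch_knob')[:2]: print(c,d['conf'],c2w(c,d['at']))
"; python3 b.py s12.png s12z.png 200 120 190 140 4;python3 b.py t12.png t12z.png 235 135 180 140 4
```

```text
t: 40.9
eef_pos: [426.7, -103.4, 56.1]
tcp_rot: [0.015, 1.0, 0.0, -0.003]
contact_force: [-0.3, -0.2, -0.1]
gripper_width: 0.2
t 40.9 p [ 426.7 -103.4   56.1] F [-0.3 -0.2 -0.1] w 0.15698044483435972
[[-1.     0.03  -0.005]
 [ 0.03   1.     0.001]
 [ 0.005  0.001 -1.   ]]
top 0.52 [ 480.70382712 -122.99216299   57.62566958]
side 0.79 [ 484.50009056 -124.26389584   63.04538584]
```

View pics/s12z.png

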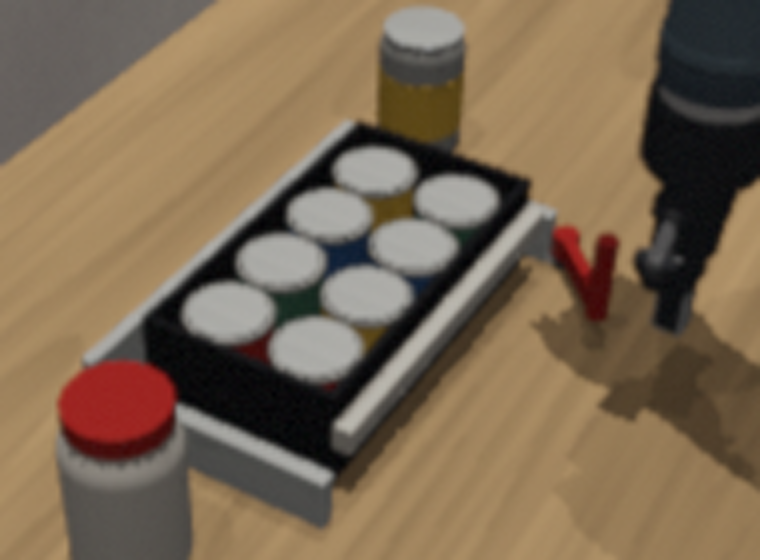

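View pics/t12z.png

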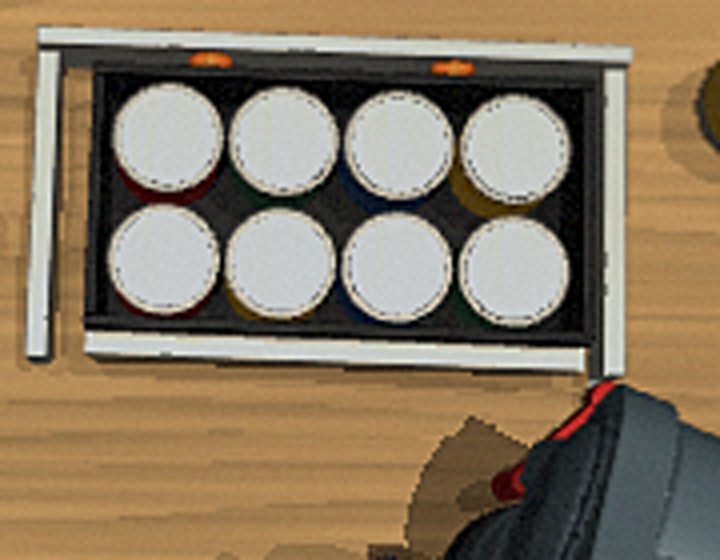

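```bash
python3 -m handwheel '[[-0.5,-2.7,0,0,0,0,-1],[-2.0,-2.7,0,0,0,0,-1],[-2.8,-2.7,0,0,0,0,-1],[-3.4,-2.5,0,0,0,0,-1],[-4.0,-2.1,0,0,0,0,-1],[-4.6,-1.7,0,0,0,0,-1],[-5.1,-1.4,0,0,0,0,-1]]'; python3 go.py 503 -110 56 178.7
```

```text
t: 41.98
eef_pos: [478.0, -117.6, 55.9]
tcp_rot: [0.014, 1.0, 0.001, -0.003]
contact_force: [-1.2, 0.2, -0.6]
gripper_width: 0.1
t 41.98 p [ 478.  -117.6   55.9] F [-1.2  0.2 -0.6] w 0.1370069687072987
[[-1.     0.027 -0.006]
 [ 0.027  1.     0.002]
 [ 0.006  0.001 -1.   ]]
shift cm [-2.48  0.83 -0.02] rot [ 0.001 -0.006 -0.005]
```

```bash
python3 -m handwheel '[[-0.6,0.3,0,0,0,0,-1],[-1.2,0.5,0,0,0,0,-1],[-1.7,0.6,0,0,0,0,-1],[-2.1,0.7,0,0,0,0,-1],[-2.4,0.8,0,0,0,0,-1]]'; python3 -m handwheel '[[-0.15,0,0,0,0,0,-1],[-0.3,0,0,0,0,0,-1],[-0.4,0,0,0,0,0,-1]]'; python3 -c "
from h import *
st(); snap('side','s13.png')
for c in ('side',):
  for d in landmark_of(c,'latch_knob')[:2]: print(c,d['conf'],c2w(c,d['at']))
"; python3 b.py s13.png s13z.png 200 120 190 140 4
```

```text
t: 42.6
eef_pos: [502.8, -110.6, 55.9]
tcp_rot: [0.014, 1.0, 0.0, -0.003]
contact_force: [-0.5, -0.3, -0.6]
gripper_width: 0.0
t: 42.98
eef_pos: [506.8, -110.7, 55.9]
tcp_rot: [0.014, 1.0, 0.0, -0.003]
contact_force: [-0.8, 0.2, 0.3]
gripper_width: -0.1
t 42.98 p [ 506.8 -110.7   55.9] F [-0.8  0.2  0.3] w -0.14678355993314574
[[-1.     0.028 -0.005]
 [ 0.028  1.     0.001]
 [ 0.005  0.001 -1.   ]]
side 0.49 [ 527.47745707 -105.30330355   62.05953212]
```

View pics/s13z.png

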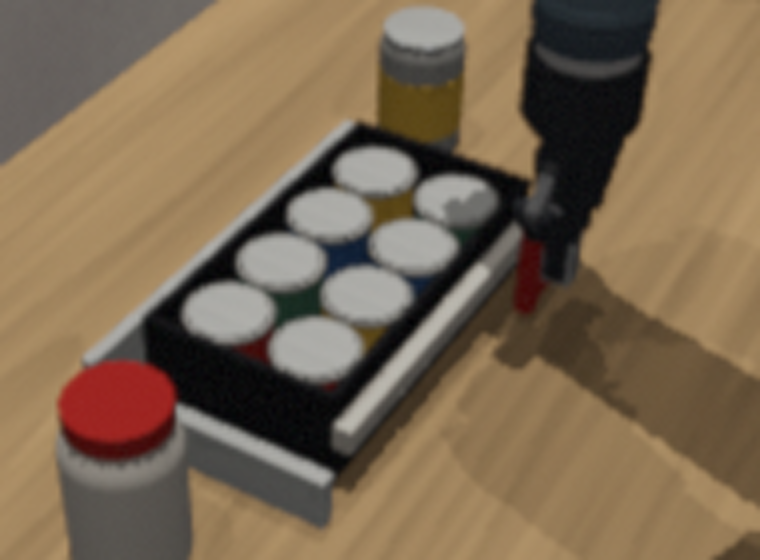

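```bash
python3 -m handwheel '[[-0.15,0,0,0,0,0,-1],[-0.3,0,0,0,0,0,-1],[-0.35,0,0,0,0,0,-1]]'
```

```text
t: 43.45
eef_pos: [509.6, -110.8, 55.8]
tcp_rot: [0.014, 1.0, 0.0, -0.003]
contact_force: [-4.8, 0.7, 3.7]
gripper_width: -0.0
```

```bash
python3 -m handwheel '[[-0.3,0,0,0,0,0,-1],[-0.45,0,0,0,0,0,-1]]';  python3 -m handwheel '[[0.5,0,0,0,0,0,-1],[2,0,0,0,0,0,-1],[6,0,0,0,0,0,-1],[10,0,-2,0,0,0,-1],[12,5,-6,0,0,0,-1],[12,10,-8,0,0,0,-1],[12,15,-8,0,0,0,-1]]'; python3 -c "
from h import *
st(); snap('top','t14.png');snap('side','s14.png')
for c in ('top','side'):
  for n in ('latch_knob','latch_hinge','jar','tin','bucket_lid'):
    for d in landmark_of(c,n)[:1]: print(c,n,round(d['conf'],2),np.round(c2w(c,d['at']),1))
"; python3 b.py t14.png t14z.png 235 135 180 140 4; python3 b.py s14.png s14z.png 200 120 190 140 4; python3 cc.py t14.png t14c.png
```

```text
t: 43.7
eef_pos: [509.8, -110.6, 55.3]
tcp_rot: [0.014, 1.0, 0.0, -0.007]
contact_force: [-14.9, 0.3, 12.4]
gripper_width: 0.3
t: 44.58
eef_pos: [397.9, 43.8, 139.6]
tcp_rot: [0.015, 1.0, 0.0, -0.004]
contact_force: [1.4, -0.5, 0.0]
gripper_width: -0.1
t 44.58 p [397.9  43.8 139.6] F [ 1.4 -0.5  0. ] w -0.07106048122424548
[[-1.     0.029 -0.007]
 [ 0.029  1.     0.   ]
 [ 0.007  0.    -1.   ]]
top latch_knob 0.49 [ 525.2 -104.3   59. ]
top latch_hinge 0.73 [ 527.  -176.4   17.3]
top jar 0.9 [637.6 203.6  -2.3]
top tin 0.86 [ 6.907e+02 -2.689e+02  4.000e-01]
top bucket_lid 0.74 [482.  263.9  -2.7]
side latch_knob 0.51 [ 532.4 -106.3   59.8]
side latch_hinge 0.66 [ 526.3 -175.4   17.8]
side jar 0.59 [634.6 200.2   6.4]
side tin 0.62 [ 6.911e+02 -2.663e+02  2.000e-01]
side bucket_lid 0.68 [483.8 264.3   1.1]
```

View pics/t14z.png

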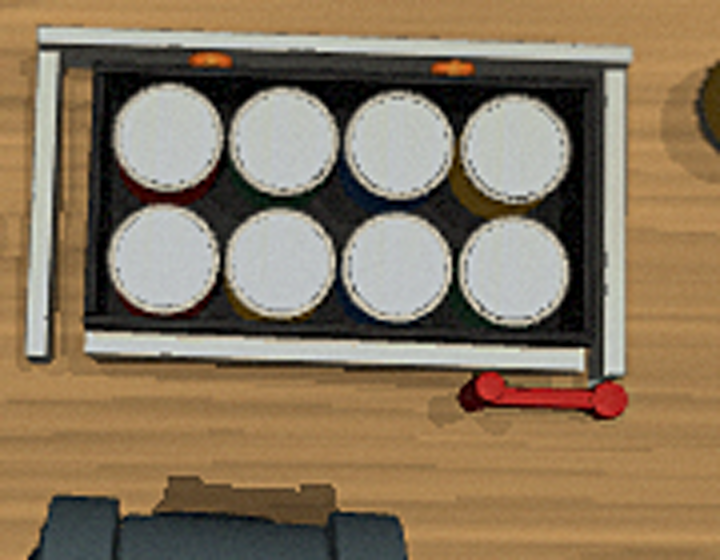

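View pics/s14z.png

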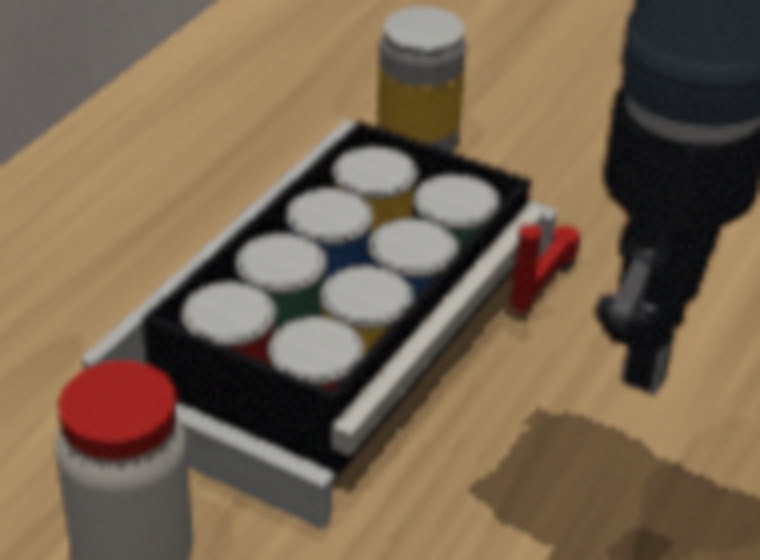

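View pics/t14c.png

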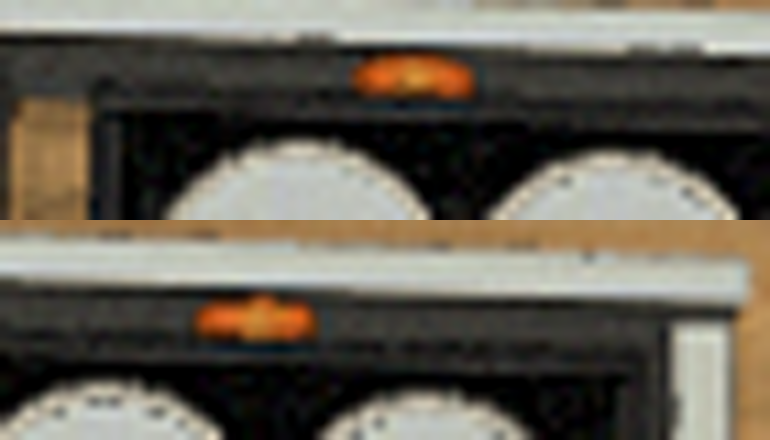

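```bash
python3 -c "
from h import *
st(); print(hand_in())"
```

```text
t 45.17 p [395.3  42.  136.9] F [ 0.3 -0.2  0.3] w -0.2545786938941316
[[-0.999  0.03  -0.015]
 [ 0.03   1.     0.   ]
 [ 0.015  0.    -1.   ]]
the job is handed in; nothing more can be done
None
```

I walked the tub home with alternating left and right pushes, plus a small touch-up on each side. Then I swung the red latch shut and handed the job in at about 45 s, with the gripper clear of everything.

**Force and skew:** The highest force read at the end of any tub push was about 22–23 N. The arm was only read at the end of each call, so brief peaks in between were not seen. The largest skew measured, between pushes, was about 5.5°.

**Buffers:** In the last picture both buffers look equally pressed and the tub is square to the bay. My estimates of how far they are pressed disagree: about 2 mm from the rim-to-plate comparison, and about 3.7 mm from the whole-outline fit. The rise in push force (18–21 N against about 15 N sliding) fits roughly 2–2.5 mm, so both should be well past 0.5 mm.

**Latch:** It closed until the resistance rose sharply, to about 15 N along the push (19 N in all) on the knob. The picture shows the arm lying across the tub's front. The networks place the knob within about 5 mm of its shut position, and the tub and buffers look unchanged by closing it.

**One slip:** On the way, one approach pressed the knob along its arm with about 12–17 N. I backed off and came in again from behind it.

**Bystanders:** The networks' positions for the jar, tin and lid agree with the start to within about 4 mm, which is their stated accuracy.

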